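# Release the magnetic chuck, unload it and sweep it clean

## Task

Release and clear the magnetic chuck: with the thin blade of the pry tool, lever open the flush key cover of its control unit at the slot in the front, swing it right up, and press the keys one at a time: the square one, then the large round one, then the small round one. Then put every piston from the chuck into the parts tray, and after that sweep all the chips off the chuck into the trough on its near side with the scraper block; they are sharp, so never grip or press them with the fingers. Finish with the key cover fully shut and both tools lying back on the rubber mat, and leave the oil bottle, pump housing and rotor stand alone.

Things in the scene. Friction and masses are not known exactly. Their poses are not given: they have to be found in the camera images.
- unit: Chuck's control unit, fixed, grey housing 120 (x) x 150 (y) x 60 mm high. Origin: centre of its underside; its front faces its own -x (towards the robot), z up. The key cover lies flush with its top, its 10 mm side rims and its front face. Below the cover is a well: floor 35 mm above the bench, front wall 12 mm thick. In it stand three keys in a row along y, tops 48 mm above the bench when up.
- slot (a point): Middle of the mouth of the pry slot in the unit's front face, right under the cover's front edge: 34 mm wide (y), 8 mm high (47 to 55 mm above the bench, this point at 51), 12 mm deep through the front wall into the well. Axes as the unit's; the blade goes in along +x and then lifts the cover by its underside.
- cover (a joint): Angle of the key cover, rad: 0 shut, grows as its front edge rises, stop at 1.75 (standing, leaning slightly back). Aluminium plate 100 (x) x 130 (y) x 5 mm, hinged at its far edge: axis along the unit's y at x = +40, z = 57.5 mm of the unit (mid-thickness of the shut plate). Stiff hinge (0.11 N m): it stays at any angle and must be pushed shut.
- key_square (a joint): Travel of the square key (20 x 20 mm; middle of the row: its centre at x = -22, y = 0 mm of the unit), m: 0 up, 0.005 fully down; springs back. Needs 1 N to start and 3.5 N to push fully down. Pressed means beyond 0.0035 with the other keys up.
- key_large (a joint): Travel of the large round key (28 mm across, centre at x = -22, y = +40 mm of the unit); same spring and travel.
- key_small (a joint): Travel of the small round key (16 mm across, centre at x = -22, y = -40 mm of the unit); same spring and travel.
- chuck: Magnetic chuck, fixed: steel block 180 (x) x 150 (y) x 45 mm high with fine brass pole lines on its face. Origin: centre of its underside. Along its two y sides run rails 6 mm thick, standing 8 mm above the face; the clear face between them is 138 mm wide. Its near (-x) edge is open and drops into the swarf trough.
- trough (a point): Centre of the swarf trough's floor, 4 mm above the bench. Grey sheet trough fixed along the chuck's near (-x) edge: inside 64 (x) x 150 (y) mm; near wall 34 mm high, end walls 50 mm. Axes as the chuck's.
- tray: Parts tray, fixed, grey open box 110 (x) x 170 (y) x 28 mm high, walls and floor 4 mm. Origin: centre of its underside; inside 102 x 162 mm. It and the tool mat may have swapped places.
- mat: Black rubber tool mat, fixed, 165 (x) x 200 (y) x 2 mm. Origin: centre of its underside. Both tools lie on it side by side, their long sides along the mat's y, either one on the near row.
- blade: Pry tool, loose, 0.12 kg: flat wooden handle 95 (x) x 30 (y) x 20 mm high with a thin steel blade, 80 mm long, 16 mm wide (y), 2.5 mm thick. Origin: on the handle's underside, 50 mm from its butt; x points along the tool to the tip. The handle ends at x = +45, the blade at x = +125 mm; the blade's mid-plane is 10 mm above the underside. Centre of mass near x = 0.
- scraper: Scraper block, loose, 0.10 kg: wooden bar 34 (x) x 90 (y) x 34 mm high, with a 6 mm rubber sole below. Origin: centre of its sole, z up when it rests on the sole. Any of its four long faces will do to sweep with.
- piston1: Steel piston, loose, 0.14 kg, 26 mm diameter, 36 mm tall, with a groove; origin: centre of its lower end, z along its axis. Stands on the far half of the chuck; one to three are there.
- piston2: Steel piston, loose, 0.14 kg, 26 mm diameter, 36 mm tall, with a groove; origin: centre of its lower end, z along its axis. Stands on the far half of the chuck; one to three are there.
- piston3: Steel piston, loose, 0.14 kg, 26 mm diameter, 36 mm tall, with a groove; origin: centre of its lower end, z along its axis. Stands on the far half of the chuck; one to three are there.
- chip1: Curled steel chip, loose, about 17 x 10 x 4.4 mm, 10 g, origin on its underside. Lies on the near half of the chuck; three to six are there.
- chip2: Curled steel chip, loose, about 17 x 10 x 4.4 mm, 10 g, origin on its underside. Lies on the near half of the chuck; three to six are there.
- chip3: Curled steel chip, loose, about 17 x 10 x 4.4 mm, 10 g, origin on its underside. Lies on the near half of the chuck; three to six are there.
- chip4: Curled steel chip, loose, about 17 x 10 x 4.4 mm, 10 g, origin on its underside. Lies on the near half of the chuck; three to six are there.
- chip5: Curled steel chip, loose, about 17 x 10 x 4.4 mm, 10 g, origin on its underside. Lies on the near half of the chuck; three to six are there.
- chip6: Curled steel chip, loose, about 17 x 10 x 4.4 mm, 10 g, origin on its underside. Lies on the near half of the chuck; three to six are there.
- rotor: Bystander: pump rotor on an assembly stand, 156 mm wide, 126 mm high. Origin: centre of its underside.
- housing: Bystander: aluminium pump housing 130 x 100 x 55 mm high. Origin: centre of its underside.
- oil: Bystander: white oil bottle, 56 mm diameter, 130 mm high. Origin: centre of its underside.

How it is judged (in metres and radians):
On the way, in this order (a step that is already met when the one before it is completed fails the run):
1. the cover is levered ajar, with the pry tool's blade under it (value of joint cover above 0.1 rad and contact force between blade and cover above 0.2 N).
2. the cover stands open (more than 75 degrees) (value of joint cover above 1.3 rad), for 0.2 s.
3. the square key is pressed, alone (value of joint key_square above 0.0035 m and value of joint each of key_large, key_small below 0.0015 m), for 0.05 s.
4. the large round key is pressed, alone (value of joint key_large above 0.0035 m and value of joint each of key_square, key_small below 0.0015 m), for 0.05 s.
5. the small round key is pressed, alone (value of joint key_small above 0.0035 m and value of joint each of key_square, key_large below 0.0015 m), for 0.05 s.
6. all pistons are in the parts tray (x of piston1 in the frame of tray between -0.051 and 0.051 m and y of piston1 in the frame of tray between -0.081 and 0.081 m and z of piston1 in the frame of tray between -0.006 and 0.043 m and x of piston2 in the frame of tray between -0.051 and 0.051 m and y of piston2 in the frame of tray between -0.081 and 0.081 m and z of piston2 in the frame of tray between -0.006 and 0.043 m and x of piston3 in the frame of tray between -0.051 and 0.051 m and y of piston3 in the frame of tray between -0.081 and 0.081 m and z of piston3 in the frame of tray between -0.006 and 0.043 m), for 0.2 s.
7. the scraper block pushes a chip along ((contact force between scraper and chip1 above 0.02 N or contact force between scraper and chip2 above 0.02 N or contact force between scraper and chip3 above 0.02 N or contact force between scraper and chip4 above 0.02 N or contact force between scraper and chip5 above 0.02 N or contact force between scraper and chip6 above 0.02 N)).
8. all chips are in the swarf trough (x of chip1 in the frame of trough between -0.034 and 0.034 m and y of chip1 in the frame of trough between -0.077 and 0.077 m and z of chip1 in the frame of trough between -0.006 and 0.024 m and x of chip2 in the frame of trough between -0.034 and 0.034 m and y of chip2 in the frame of trough between -0.077 and 0.077 m and z of chip2 in the frame of trough between -0.006 and 0.024 m and x of chip3 in the frame of trough between -0.034 and 0.034 m and y of chip3 in the frame of trough between -0.077 and 0.077 m and z of chip3 in the frame of trough between -0.006 and 0.024 m and x of chip4 in the frame of trough between -0.034 and 0.034 m and y of chip4 in the frame of trough between -0.077 and 0.077 m and z of chip4 in the frame of trough between -0.006 and 0.024 m and x of chip5 in the frame of trough between -0.034 and 0.034 m and y of chip5 in the frame of trough between -0.077 and 0.077 m and z of chip5 in the frame of trough between -0.006 and 0.024 m and x of chip6 in the frame of trough between -0.034 and 0.034 m and y of chip6 in the frame of trough between -0.077 and 0.077 m and z of chip6 in the frame of trough between -0.006 and 0.024 m), for 0.2 s.
At the end, for the whole second after the job is handed in: The key cover is shut (within 0.06 rad), every piston that is there lies or stands in the parts tray, every chip that is there lies in the swarf trough, both tools lie on the rubber mat (their origins within the mat or at most 10 mm past its edge), all at rest (all of step 6 and all of step 8 and value of joint cover below 0.06 rad and x of blade in the frame of mat between -0.0925 and 0.0925 m and y of blade in the frame of mat between -0.11 and 0.11 m and z of blade in the frame of mat between -0.004 and 0.03 m and x of scraper in the frame of mat between -0.0925 and 0.0925 m and y of scraper in the frame of mat between -0.11 and 0.11 m and z of scraper in the frame of mat between -0.004 and 0.042 m and linear speed of each of piston1, piston2, piston3, chip1, chip2, chip3, chip4, chip5, chip6, blade, scraper below 0.02 m/s); the robot touches nothing.
It fails at once if a chip is gripped or pressed with the fingers (over 5 N) (contact force between the fingers and chip1 above 5 N or contact force between the fingers and chip2 above 5 N or contact force between the fingers and chip3 above 5 N or contact force between the fingers and chip4 above 5 N or contact force between the fingers and chip5 above 5 N or contact force between the fingers and chip6 above 5 N).
It fails at once if the oil bottle, pump housing or rotor stand is shifted by more than 2 cm (distance of any of rotor, housing, oil from where it was at the start of the episode above 0.02 m).
Of piston1, piston2, piston3 only 1 to 3 are there at a start; the rules pass over those that are not, and their reading is None.
Of chip1, chip2, chip3, chip4, chip5, chip6 only 3 to 6 are there at a start; the rules pass over those that are not, and their reading is None.
At some moment in a run one of piston1, piston2, piston3, scraper, blade may be knocked a few centimetres aside while the robot is not near it.
Once in a run the grip may slacken for a moment while it holds something.
It also fails if it takes over 208 s, if anything falls off the work surface, if the arm or the gripper's body presses on something with over 40 N, if the wrist force passes 120 N, or if a joint passes its speed limit or range.

## Robot

A 6-joint arm with a two-finger parallel gripper is mounted at the origin on the work surface. World frame = base frame: x ahead of the robot, y to its left, z up, the work surface at z = 0. Lengths are in m, angles in degrees, forces in N, time in s.
With the tool pointing down it reaches from about 0.25 to 0.725 m from the base axis. Payload 9.7 kg.
Tool frame: the origin (TCP) lies midway between the tips of the shut fingers; the grasp point (between the pads) lies 19 mm behind it; z points along the fingers, y is the line along which they close (so a half turn about z gives the same grasp; the last joint's range is limited). The gripper opens to 85 mm and grips with 20 to 120 N. Pads are 22 mm wide; open, the fingers measure 114 mm over their backs; the gripper's body (76 mm by 85 mm) begins 54 mm behind the grasp point. The pads swing forward as they close: fully open they stand 13 mm farther back than shut.
Start: joints at [68.526, 4.979, 10.078, 95.1, 0, 90], TCP at [0.201, 0.512, 0.231] pointing down, gripper open.
Joint ranges: [-179.16, 179.16], [-48.56, 103.87], [-65.8, 70.77], [-126.05, 130.52], [-82.76, 87.17], [-180, 180]. Speed limits (degrees/s): [127.2, 127.2, 147.25, 180, 180, 180].

## Interface

Orientations are given as [roll, pitch, yaw] about the fixed x, y, z axes, in that order (R = Rz(yaw) Ry(pitch) Rx(roll)).
In Python, from workcell import readout, imaging, bot, spotter gives the robot as it stands.
- The arm moves only by the shell command python3 -m jog 'ROWS' [FORCE]. ROWS is JSON, a list of rows, each an object with "rotation": the turn, a rotation vector about the world's x, y, z in degrees, a list of three; "translation": the shift along the world's x, y, z in mm, a list of three; "grip": the finger opening in mm, from 0 to 85.4. In form: [{"rotation": [wx, wy, wz], "translation": [dx, dy, dz], "grip": grip}, ...]. A call has 1 to 20 rows; each row is the pose to reach, as a shift and turn from the pose commanded when the call began; what a row does not reach only later rows make up. A row lasts 1/10 s, in which the tool goes at most 50 mm and 8.59 degrees, less where a joint would pass 70% of its speed; a pose out of reach is approached as far as the arm can. A call with a gripper value outside its range is refused whole. The fingers move at their own pace and stop on an object; FORCE is the grip in N (left out, the last holds). Time passes only in rows, so rows that repeat a pose let the fingers close. It gives the time, the measured TCP pose, the force, the opening and the grip force at its end, in the units of the state.
- readout.get_obs(): the state, without advancing time (a new reading comes with each control period).
- imaging.camera(name): name is "scene" or "side" or "wrist"; returns (picture, depth): 400x640x3 uint8, red, green, blue; 400x640 float32, m along the optical axis (not along the pixel's ray), 0 where there is no reading.
- imaging.camera_info(name): a dict with "vertical_fov" (degrees; the focal length in pixels is half the picture's height over the tangent of half this angle, whatever the lens; pixels are square), "cx", "cy" (the principal point, pixels), "extrinsics" (4x4, takes a point from camera to world coordinates); the wrist camera has in their place "tool_from_camera" (4x4, takes a point from camera to tool coordinates, whose origin is the TCP and whose axes are the flange's). Camera axes: x right, y down, z forward; pixel columns grow to the right and rows downward; lengths in m; the calibration is good to about 2 mm. A picture is of the moment at which its call begins: read the wrist's pose just before it. camera_info takes no time and is no camera call.
- bot.job_done(): hands the job in; it is judged then, once.
Trained networks look in the newest picture that a camera, given by its name, has taken for a name from the list of things; names that differ only in an ending like _2 or _b are one class to them, and where a whole thing is asked for, a point or a joint stands for the part that bears it (a point fixed in the world has none). Each returns a list of dicts, best first, with "confidence" (0 to 1); they miss things now and then, are a little off and sometimes report something else, mostly with a low value. They report only what shows in the picture. A call takes as long as a camera call.
- spotter.spot_in(camera, target): "box" ([centre column, centre row, width, height] in pixels, round what is visible of it).
- spotter.mark_of(camera, target): "uv" ([column, row] in pixels: a listed point, or the origin of a listed thing).
The state is a dict: "time": time; "q": joint angles; "qd": joint speeds; "joint_efforts": joint torques, N m; "ee_pos": TCP position; "tcp_rot": TCP orientation; "wrist_force": force on the tool from outside, world axes, zero at the start; "torque": the same for the moment, N m; "opening": finger opening in m; "grasp_force": force on a finger pad.
Only numpy, scipy, OpenCV 4.12 (cv2) and the standard library are available. Lean on these libraries where they do the work, as an engineer would, in place of code of your own. Each camera call takes 0.05 s, during which the arm holds its last target. There are 200 camera calls.

## Working session

There is one attempt and no reset: what is moved stays moved. The work goes in short steps, Python scripts to look and compute and a shell command to move; the robot and the scene stay as the last step left them, time stands still between calls to the robot, and variables do not carry over. Pictures are saved under pics/ and viewed, at most 14 in all, crops included, and the job is handed in when it is done.

```bash
mkdir -p pics; ls
cat > h.py <<'E'
import numpy as np, cv2
from workcell import readout, imaging, bot, spotter
from scipy.spatial.transform import Rotation as Ro
def cam(n):
    o=readout.get_obs(); im,d=imaging.camera(n); i=imaging.camera_info(n)
    f=200/np.tan(np.radians(i['vertical_fov'])/2)
    if n=='wrist':
        T=np.eye(4); T[:3,:3]=Ro.from_euler('xyz',o['tcp_rot'],degrees=True).as_matrix(); T[:3,3]=o['ee_pos']
        E=T@np.array(i['tool_from_camera'])
    else: E=np.array(i['extrinsics'])
    return im,d,(f,i['cx'],i['cy'],E)
def ray(c,u,v):
    f,cx,cy,E=c; r=E[:3,:3]@np.array([(u-cx)/f,(v-cy)/f,1.]); return E[:3,3],r
def onz(c,u,v,z):
    o,r=ray(c,u,v); return o+r*(z-o[2])/r[2]
def cloud(d,c):
    f,cx,cy,E=c; v,u=np.mgrid[0:400,0:640]
    p=np.stack([(u-cx)/f*d,(v-cy)/f*d,d],-1)
    p=p@E[:3,:3].T+E[:3,3]; p[d==0]=np.nan; return p
def proj(c,p):
    f,cx,cy,E=c; q=(np.asarray(p)-E[:3,3])@E[:3,:3]; return q[...,0]/q[...,2]*f+cx, q[...,1]/q[...,2]*f+cy
def save(n,im): cv2.imwrite('pics/'+n,im[...,::-1])
E
cat > a.py <<'E'
from h import *
print(readout.get_obs())
for n in ('scene','side'):
    im,d,c=cam(n); save(n+'0.png',im); print(n,c[3].round(3).tolist(),c[:3]); P=cloud(d,c)
    np.savez(n+'0.npz',im=im,d=d,P=P)
    for t in ('unit','slot','chuck','trough','tray','mat','blade','scraper','piston1','chip1','rotor','housing','oil'):
        for r in spotter.mark_of(n,t)[:6]:
            u,v=r['uv']; 
            p=P[min(399,max(0,int(v))),min(639,max(0,int(u)))]
            print(t,np.round([u,v],0),round(r['confidence'],2),'depthpt',p.round(3))
E
python3 a.py
```

```text
pics
{'time': 0.0, 'q': array([ 6.85258786e+01,  5.01180746e+00,  1.00344535e+01,  9.50985958e+01,
       -1.83361586e-04,  9.00002308e+01]), 'qd': array([ 0.02172038, -0.01833295, -0.04026795, -0.00719079, -0.0103789 ,
       -0.02137338]), 'joint_efforts': array([ 2.79282962e-03, -5.20392072e+01,  4.64804792e+01,  1.63556373e-02,
        2.81374207e-05,  6.22565295e-06]), 'ee_pos': array([0.20126434, 0.51161435, 0.23057627]), 'tcp_rot': array([-1.79924050e+02,  1.83667322e-04,  1.58525648e+02]), 'wrist_force': array([-0.80086669,  0.24423747, -0.15206415]), 'torque': array([ 0.02603929, -0.06667024,  0.00793409]), 'grasp_force': 0.0, 'opening': 0.08498691603689336}
scene [[-0.899, 0.273, -0.341, 0.94], [0.437, 0.582, -0.685, 0.821], [0.012, -0.766, -0.643, 0.791], [0.0, 0.0, 0.0, 1.0]] (np.float64(471.3903454507789), 318.9880434260692, 196.12365240227228)
unit [390. 282.] 0.59 depthpt [0.54  0.339 0.062]
slot [403. 251.] 0.97 depthpt [0.469 0.276 0.058]
slot [305. 219.] 0.31 depthpt [0.618 0.103 0.063]
chuck [317. 216.] 0.74 depthpt [0.578 0.085 0.044]
trough [358. 197.] 0.91 depth
[... 1087 characters left out ...]
t [nan nan nan]
chuck [309. 139.] 0.18 depthpt [0.622 0.43  0.01 ]
trough [266. 238.] 0.65 depthpt [0.44  0.025 0.004]
tray [258. 365.] 0.84 depthpt [ 0.39  -0.288  0.004]
mat [369. 372.] 0.73 depthpt [ 0.574 -0.339 -0.001]
blade [340. 372.] 0.61 depthpt [ 0.522 -0.34   0.022]
scraper [394. 376.] 0.7 depthpt [ 0.602 -0.373  0.034]
piston1 [327. 194.] 0.66 depthpt [0.599 0.087 0.058]
piston1 [340. 216.] 0.65 depthpt [ 0.606 -0.008  0.067]
rotor [420. 251.] 0.68 depthpt [ 0.731 -0.15   0.069]
rotor [315. 137.] 0.63 depthpt [0.636 0.42  0.021]
housing [373. 189.] 0.97 depthpt [0.722 0.111 0.033]
housing [283. 169.] 0.34 depthpt [0.51  0.215 0.055]
oil [316. 139.] 0.9 depthpt [0.639 0.421 0.01 ]
```

View pics/scene0.png

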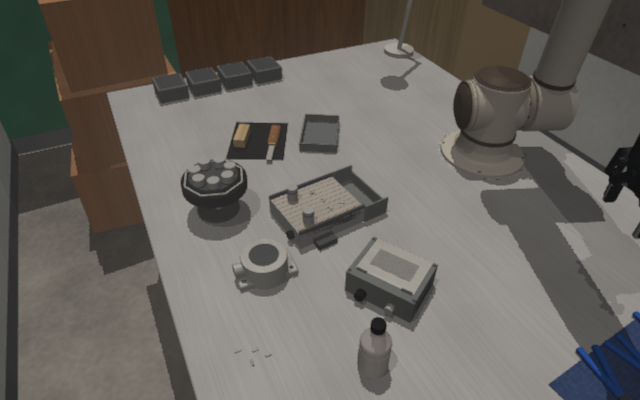

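View pics/side0.png

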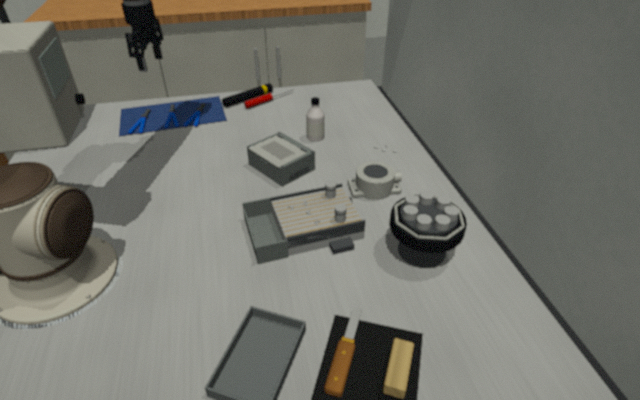

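The scene shows the unit (390,280), chuck with two pistons (292,194),(308,215), tray (320,133), and mat with the blade (near row, tip to +y, 272,142) and scraper (far row, 242,135). The side view agrees. Next I fit poses from depth.

```bash
cat > b.py <<'E'
from h import *
for n in ('scene','side'):
    z=np.load(n+'0.npz'); P=z['P'].reshape(-1,3); C=z['im'].reshape(-1,3)
    def fit(nm,x0,x1,y0,y1,z0,z1,cm=None):
        m=(P[:,0]>x0)&(P[:,0]<x1)&(P[:,1]>y0)&(P[:,1]<y1)&(P[:,2]>z0)&(P[:,2]<z1)
        if cm is not None: m&=cm
        q=P[m]
        if len(q)<8: print(n,nm,len(q));return
        r=cv2.minAreaRect((q[:,:2]*1000).astype(np.float32)); print(n,nm,len(q),np.round(r[0],1),np.round(r[1],1),round(r[2],1),'z',np.median(q[:,2]).round(4),'cen',(q[:,:2].mean(0)*1000).round(1))
    fit('unit',.4,.65,.18,.42,.056,.066)
    fit('chuckface',.45,.7,-.08,.12,.041,.048)
    fit('chuckrail',.4,.7,-.1,.16,.046,.058)
    fit('pist',.5,.7,-.1,.16,.075,.09)
    fit('tray',.25,.48,-.45,-.17,.022,.034)
    C2=C.astype(int); dark=C2.sum(1)<110
    fit('mat',.46,.75,-.5,-.17,-.004,.008,dark)
    fit('bladehandle',.45,.56,-.45,-.25,.016,.03)
    fit('scraper',.56,.68,-.45,-.25,.03,.06)
    fit('steel',.45,.56,-.29,-.18,.006,.016)
E
python3 b.py
```

```text
scene unit 3342 [517.6 310. ] [124.  151.6] 31.0 z 0.0597 cen [519.6 314.1]
scene chuckface 2475 [548.7  43.4] [211.4 158.5] 5.3 z 0.0447 cen [560.6  43.6]
scene chuckrail 1140 [557.1  54.1] [307.9 175.4] 7.2 z 0.0482 cen [558.3  54.2]
scene pist 159 [627.2  11.5] [ 63.9 196.5] 25.0 z 0.0804 cen [609.7  56.6]
scene tray 229 [ 394.8 -280.9] [179.8 110.9] 59.5 z 0.0263 cen [ 397.2 -278.9]
scene mat 0
scene bladehandle 200 [ 497.2 -305.8] [106.   99.5] 62.7 z 0.0214 cen [ 524.5 -314.3]
scene scraper 204 [ 619.1 -350.4] [94.1 34. ] 59.1 z 0.0352 cen [ 620.1 -347.2]
scene steel 75 [ 504.6 -248.7] [ 77.3 112.6] 86.3 z 0.0122 cen [ 498.5 -245.7]
side unit 1254 [562.7 333.9] [224.9 153.1] 30.9 z 0.0581 cen [518.9 303.6]
side chuckface 2794 [551.   36.2] [211.4 161. ] 3.6 z 0.0434 cen [554.2  39.4]
side chuckrail 784 [557.9  52.5] [306.9 177.8] 7.2 z 0.0497 cen [550.8  31.5]
side pist 186 [633.1  -4.5] [ 61.5 226.6] 25.7 z 0.0792 cen [626.8  14.4]
side tray 783 [ 394.9 -281.2] [171.3 110.9] 59.5 z 0.0258 cen [ 390.8 -277.6]
side mat 4346 [ 579.6 -325.8] [167.7 159.5] 63.1 z 0.0005 cen [ 576.9 -320.2]
side bladehandle 1048 [ 497.1 -306.9] [103.  100.6] 60.6 z 0.0201 cen [ 519.8 -324.3]
side scraper 1045 [ 618.7 -353.2] [90.5 33.9] 59.9 z 0.0342 cen [ 617.3 -355.9]
side steel 150 [ 505.3 -254.3] [ 69.2 110.4] 88.9 z 0.0116 cen [ 498.9 -254.4]
```

```bash
cat > snap.py <<'E'
import sys
from h import *
def snap(tag,n='wrist',targets=()):
    im,d,c=cam(n); save(tag+'.png',im); P=cloud(d,c); np.savez(tag+'.npz',im=im,d=d,P=P,f=c[0],cx=c[1],cy=c[2],E=c[3])
    for t in targets:
        for r in spotter.mark_of(n,t)[:6]:
            u,v=r['uv']; p=P[min(399,max(0,int(v))),min(639,max(0,int(u)))]
            print(t,np.round([u,v],0),round(r['confidence'],2),p.round(4))
if __name__=='__main__':
    snap(sys.argv[1],sys.argv[2],sys.argv[3:]); o=readout.get_obs(); print(o['time'],o['q'].round(1),o['ee_pos'].round(4),o['tcp_rot'].round(1))
E
python3 -c "
from h import *
print(np.round(imaging.camera_info('wrist')['tool_from_camera'],3))"
python3 -m jog '[{"rotation":[0,0,52],"translation":[220,-230,120],"grip":85},{"rotation":[0,0,52],"translation":[220,-230,120],"grip":85},{"rotation":[0,0,52],"translation":[220,-230,120],"grip":85},{"rotation":[0,0,52],"translation":[220,-230,120],"grip":85},{"rotation":[0,0,52],"translation":[220,-230,120],"grip":85},{"rotation":[0,0,52],"translation":[220,-230,120],"grip":85},{"rotation":[0,0,52],"translation":[220,-230,120],"grip":85},{"rotation":[0,0,52],"translation":[220,-230,120],"grip":85},{"rotation":[0,0,52],"translation":[220,-230,120],"grip":85},{"rotation":[0,0,52],"translation":[220,-230,120],"grip":85},{"rotation":[0,0,52],"translation":[220,-230,120],"grip":85},{"rotation":[0,0,52],"translation":[220,-230,120],"grip":85}]'
python3 snap.py w1 wrist slot unit
python3 -m jog '[{"rotation":[0,0,0],"translation":[80,-250,0],"grip":85},{"rotation":[0,0,0],"translation":[80,-250,0],"grip":85},{"rotation":[0,0,0],"translation":[80,-250,0],"grip":85},{"rotation":[0,0,0],"translation":[80,-250,0],"grip":85},{"rotation":[0,0,0],"translation":[80,-250,0],"grip":85},{"rotation":[0,0,0],"translation":[80,-250,0],"grip":85},{"rotation":[0,0,0],"translation":[80,-250,0],"grip":85},{"rotation":[0,0,0],"translation":[80,-250,0],"grip":85},{"rotation":[0,0,0],"translation":[80,-250,0],"grip":85}]'
python3 snap.py w2 wrist piston1 chip1 chuck trough
```

```text
[[-0.    -0.959 -0.285  0.072]
 [ 1.     0.    -0.001  0.001]
 [ 0.001 -0.285  0.959 -0.142]
 [ 0.     0.     0.     1.   ]]
time: 2.6
ee_pos: [0.4205, 0.2826, 0.3509]
tcp_rot: [180.0, -0.0, -149.4]
wrist_force: [-0.0, 0.0, 0.8]
opening: 0.0853
grasp_force: 0.0
slot [298. 190.] 0.66 [0.4688 0.275  0.0593]
unit [300. 211.] 0.78 [0.4956 0.2958 0.0614]
2.75 [ 33.9   3.7  22.5 108.8   0.    3.3] [0.4208 0.2823 0.3511] [ 180.    -0.  -149.4]
time: 3.65
ee_pos: [0.5011, 0.0331, 0.3514]
tcp_rot: [180.0, 0.0, -149.4]
wrist_force: [-0.5, 0.1, 0.8]
opening: 0.0851
grasp_force: 0.0
piston1 [315. 235.] 0.85 [0.5991 0.0873 0.0631]
piston1 [272. 212.] 0.67 [0.5977 0.0076 0.0712]
chip1 [330. 197.] 0.56 [0.5378 0.0792 0.0447]
chip1 [283. 185.] 0.45 [0.5587 0.0042 0.0462]
chip1 [309. 189.] 0.44 [0.5421 0.0407 0.0486]
chip1 [333. 176.] 0.35 [0.5066 0.0638 0.0457]
chuck [302. 194.] 0.6 [0.5564 0.0377 0.0453]
trough [335. 128.] 0.62 [0.4411 0.03   0.0039]
3.9 [  3.7   3.1  21.9 108.8   0.  -26.9] [0.5012 0.0326 0.3514] [-180.     0.  -149.4]
```

```bash
python3 -m jog '[{"rotation":[0,0,29],"translation":[20,-290,-50],"grip":70},{"rotation":[0,0,29],"translation":[20,-290,-50],"grip":70},{"rotation":[0,0,29],"translation":[20,-290,-50],"grip":70},{"rotation":[0,0,29],"translation":[20,-290,-50],"grip":70},{"rotation":[0,0,29],"translation":[20,-290,-50],"grip":70},{"rotation":[0,0,29],"translation":[20,-290,-50],"grip":70},{"rotation":[0,0,29],"translation":[20,-290,-50],"grip":70},{"rotation":[0,0,29],"translation":[20,-290,-50],"grip":70},{"rotation":[0,0,29],"translation":[20,-290,-50],"grip":70},{"rotation":[0,0,29],"translation":[20,-290,-50],"grip":70}]'
python3 snap.py w3 wrist blade scraper mat tray
cat > c.py <<'E'
from h import *
def L(t):
    z=np.load(t+'.npz'); return z['im'].astype(int),z['P'],(z['f'],z['cx'],z['cy'],z['E'])
def fit(nm,P,m):
    q=P[m]; r=cv2.minAreaRect((q[:,:2]*1000).astype(np.float32)); print(nm,len(q),np.round(r[0],1),np.round(r[1],1),round(r[2],1),'z',np.median(q[:,2]).round(4),'cen',(q[:,:2].mean(0)*1000).round(1))
def box(P,x0,x1,y0,y1,z0,z1): return (P[...,0]>x0)&(P[...,0]<x1)&(P[...,1]>y0)&(P[...,1]<y1)&(P[...,2]>z0)&(P[...,2]<z1)
im,P,c=L('w1'); m=box(P,.4,.65,.18,.42,.055,.066); fit('unit',P,m)
im,P,c=L('w2'); 
for a in (.041,.046,.05,.076): fit('chuck%s'%a,P,box(P,.4,.72,-.1,.16,a,a+.01))
im,P,c=L('w3'); 
br=(im[...,0]-im[...,2]>35)
fit('handle',P,box(P,.45,.6,-.42,-.2,.014,.032)&br)
fit('scraper',P,box(P,.56,.7,-.45,-.25,.028,.05))
st=(im.sum(-1)>150)&~br
fit('steel',P,box(P,.47,.58,-.31,-.16,.007,.018)&st)
fit('mat',P,box(P,.45,.8,-.5,-.15,-.004,.008)&(im.sum(-1)<110))
E
python3 c.py
python3 - <<'E'
import cv2
a=[cv2.imread(f'w{i}.png') if 0 else cv2.imread(f'pics/w{i}.png')[60:330,120:520] for i in (1,2,3)]
b=cv2.vconcat([cv2.hconcat(a[:2]),cv2.hconcat([a[2],a[2]*0])]); cv2.imwrite('pics/m1.png',b)
E
```

```text
time: 4.9
ee_pos: [0.5216, -0.2567, 0.3021]
tcp_rot: [-179.9, 0.0, -120.4]
wrist_force: [0.2, 1.0, -0.6]
opening: 0.0701
grasp_force: 0.0
blade [294. 127.] 0.56 [ 0.523  -0.3238  0.0214]
scraper [233. 141.] 0.95 [ 0.6051 -0.3506  0.0353]
mat [259. 135.] 0.94 [ 0.5767 -0.3395  0.0029]
tray [229. 140.] 0.68 [ 0.6085 -0.3526  0.036 ]
tray [292. 125.] 0.63 [ 0.5227 -0.3269  0.0221]
tray [382. 105.] 0.57 [ 0.3968 -0.285   0.0028]
5.15 [-26.3  11.9  25.8 103.9   0.  -85.9] [ 0.5215 -0.2574  0.3017] [-180.     0.  -120.4]
unit 6583 [519.  308.7] [120.7 150.3] 31.3 z 0.0602 cen [516.6 307.3]
chuck0.041 9059 [563.9  50.8] [328.2 165.7] 10.6 z 0.0451 cen [553.1  42.3]
chuck0.046 2799 [567.6  54.7] [328.2 174.9] 7.5 z 0.0497 cen [564.6  51. ]
chuck0.05 1415 [567.9  54.8] [327.3 175. ] 7.4 z 0.0531 cen [584.1  61.9]
chuck0.076 562 [642.   -2.8] [ 73.3 223.1] 32.3 z 0.081 cen [631.4  17.4]
handle 1461 [ 556.5 -338.4] [101.8  92.2] 60.8 z 0.0216 cen [ 527.4 -325.9]
scraper 1621 [ 620.3 -352.1] [90.1 34.8] 59.8 z 0.036 cen [ 618.1 -353. ]
steel 380 [ 528.5 -260.6] [109.3  71.5] 6.0 z 0.0132 cen [ 561.  -255.1]
mat 33 [ 551.5 -329.1] [191.5 113.2] 51.6 z 0.0022 cen [ 557.5 -316.2]
```

View pics/m1.png

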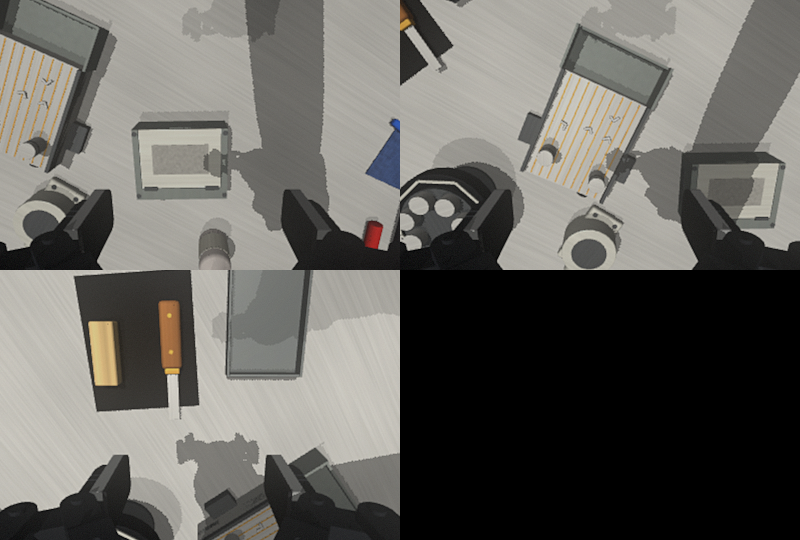

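```bash
cat > d.py <<'E'
from c import *
print('---')
im,P,c=L('w3'); R,Cc=np.mgrid[0:400,0:640]
m=(Cc>274)&(Cc<310)&(R>82)&(R<172)&(im[...,0]-im[...,2]>30)
uv=np.argwhere(m)[:,::-1]; r=cv2.minAreaRect(uv.astype(np.float32)); print('handle px',r)
q=np.array([onz(c,u,v,.020) for u,v in uv]); fit('handle@z20',q,np.ones(len(q),bool)); print('depth z',np.nanmedian(P[m][:,2]))
m=(Cc>282)&(Cc<306)&(R>162)&(R<212)&(im.sum(-1)>240)
uv=np.argwhere(m)[:,::-1]
q=np.array([onz(c,u,v,.012) for u,v in uv]); fit('steel@z12',q,np.ones(len(q),bool)); print('depth z',np.nanmedian(P[m][:,2]))
# line through midpoints of rows of steel
for v in range(165,210,6):
    u=uv[uv[:,1]==v][:,0]
    if len(u): print(v,u.min(),u.max(),onz(c,u.mean(),v,.012)[:2].round(4))
# unit corners from top mask, cover edges
im,P,c=L('w1'); m=box(P,.4,.65,.18,.42,.055,.066)
print(P[m][:,2].mean())
E
python3 d.py | sed -n '/---/,$p'
```

```text
---
handle px ((289.6646728515625, 126.78215026855469), (74.09906768798828, 21.17664909362793), 87.79740142822266)
handle@z20 1502 [ 528.4 -323.5] [102.5  29.6] 60.8 z 0.02 cen [ 527.1 -325.9]
depth z 0.02153171118015751
steel@z12 745 [ 571.3 -245. ] [76.5 34.8] 58.9 z 0.012 cen [ 574.7 -240.6]
depth z 0.012658587340897642
165 287 297 [ 0.5551 -0.2763]
171 287 298 [ 0.5593 -0.2681]
177 287 298 [ 0.5641 -0.2602]
183 288 298 [ 0.5684 -0.2518]
189 288 298 [ 0.5734 -0.2438]
195 288 298 [ 0.5785 -0.2356]
201 283 305 [ 0.5822 -0.2265]
207 283 305 [ 0.5874 -0.2181]
0.06015721094788805
```

```bash
python3 -m jog '[{"rotation":[0,0,0.9],"translation":[6.5,-66.6,-200],"grip":60},{"rotation":[0,0,0.9],"translation":[6.5,-66.6,-200],"grip":60},{"rotation":[0,0,0.9],"translation":[6.5,-66.6,-200],"grip":60},{"rotation":[0,0,0.9],"translation":[6.5,-66.6,-200],"grip":60},{"rotation":[0,0,0.9],"translation":[6.5,-66.6,-250],"grip":60},{"rotation":[0,0,0.9],"translation":[6.5,-66.6,-280],"grip":60},{"rotation":[0,0,0.9],"translation":[6.5,-66.6,-297],"grip":60},{"rotation":[0,0,0.9],"translation":[6.5,-66.6,-297],"grip":60},{"rotation":[0,0,0.9],"translation":[6.5,-66.6,-297],"grip":20},{"rotation":[0,0,0.9],"translation":[6.5,-66.6,-297],"grip":20},{"rotation":[0,0,0.9],"translation":[6.5,-66.6,-297],"grip":20},{"rotation":[0,0,0.9],"translation":[6.5,-66.6,-297],"grip":20},{"rotation":[0,0,0.9],"translation":[6.5,-66.6,-297],"grip":20},{"rotation":[0,0,0.9],"translation":[6.5,-66.6,-297],"grip":20},{"rotation":[0,0,0.9],"translation":[6.5,-66.6,-297],"grip":20},{"rotation":[0,0,0.9],"translation":[6.5,-66.6,-297],"grip":20}]' 90
python3 -m jog '[{"rotation":[0,0,0],"translation":[0,0,30],"grip":20},{"rotation":[0,0,0],"translation":[0,0,80],"grip":20},{"rotation":[0,0,0],"translation":[0,0,130],"grip":20},{"rotation":[0,0,0],"translation":[0,0,200],"grip":20},{"rotation":[0,0,0],"translation":[0,0,200],"grip":20},{"rotation":[0,0,0],"translation":[0,0,200],"grip":20}]'
python3 snap.py w4 wrist
```

```text
time: 6.75
ee_pos: [0.5291, -0.3254, 0.0069]
tcp_rot: [-179.8, 0.0, -119.6]
wrist_force: [-1.3, 0.5, 6.5]
opening: 0.0277
grasp_force: 90.5
time: 7.35
ee_pos: [0.5291, -0.3255, 0.2096]
tcp_rot: [-179.5, -0.0, -119.6]
wrist_force: [0.3, 0.1, -1.5]
opening: 0.0276
grasp_force: 89.5
7.4 [-31.6  14.2  17.8  93.4  -0.  -92. ] [ 0.5286 -0.3252  0.2066] [-179.8   -0.  -119.6]
```

View pics/w4.png

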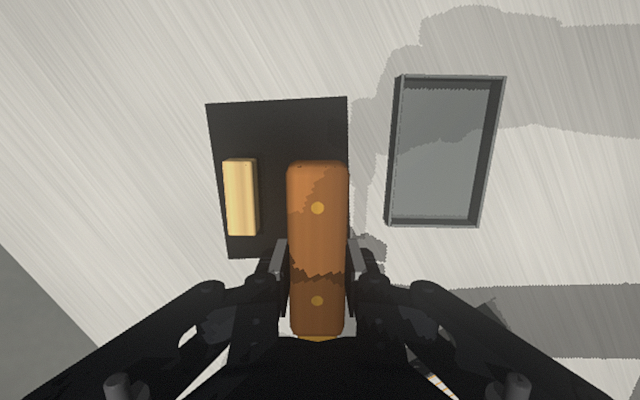

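Handle is held straight between the pads (317,250). I measure its pose in the tool frame.

```bash
cat > e.py <<'E'
from c import *
print('---')
im,P,c=L('w4'); R,Cc=np.mgrid[0:400,0:640]
m=(Cc>280)&(Cc<352)&(R>165)&(R<335)&(im[...,0]-im[...,2]>30)&(P[...,2]>.15)
q=P[m]; A=np.c_[q[:,:2]-[.5286,-.3252],np.ones(len(q))]; k=np.linalg.lstsq(A,q[:,2],rcond=None)[0]
d=np.array([np.cos(np.radians(60.4)),np.sin(np.radians(60.4))]); n=np.array([-d[1],d[0]])
print(len(q),'top z at tcp',k[2],'slope along',k[:2]@d,'across',k[:2]@n, 'res',np.std(A@k-q[:,2]))
m2=(Cc>280)&(Cc<352)&(R>150)&(R<345)&(im[...,0]-im[...,2]>30)
uv=np.argwhere(m2)[:,::-1]
s=np.array([onz(c,u,v,k[2])[:2]-[.5286,-.3252] for u,v in uv])
a,b=s@d,s@n; print('along',np.percentile(a,[.2,99.8]),'across',np.percentile(b,[.5,99.5]))
for lo in (-45,-30,-15,0,15): 
    w=(a*1e3>lo)&(a*1e3<lo+10); print(lo,np.percentile(b[w],[1,99]).round(4) if w.sum()>20 else None)
E
python3 e.py | sed -n '/---/,$p'
```

```text
---
9725 top z at tcp 0.22411563756679026 slope along 0.004101158020339947 across -0.012350666194738779 res 0.000962917125778641
along [-0.05212685  0.04490048] across [-0.01503659  0.01308738]
-45 [-0.015   0.0132]
-30 [-0.015   0.0132]
-15 [-0.0145  0.0128]
0 [-0.0143  0.0122]
15 [-0.0148  0.013 ]
```

```bash
python3 -m jog '[{"rotation":[0,0,-8],"translation":[-60,120,0],"grip":20},{"rotation":[0,0,-16],"translation":[-120,300,0],"grip":20},{"rotation":[0,0,-24],"translation":[-189,526,0],"grip":20},{"rotation":[0,0,-29.2],"translation":[-189,526,0],"grip":20},{"rotation":[0,0,-29.2],"translation":[-189,526,0],"grip":20},{"rotation":[0,0,-29.2],"translation":[-189,526,0],"grip":20},{"rotation":[0,0,-29.2],"translation":[-189,526,0],"grip":20},{"rotation":[0,0,-29.2],"translation":[-189,526,0],"grip":20},{"rotation":[0,0,-29.2],"translation":[-189,526,0],"grip":20},{"rotation":[0,0,-29.2],"translation":[-189,526,0],"grip":20},{"rotation":[0,0,-29.2],"translation":[-189,526,0],"grip":20},{"rotation":[0,0,-29.2],"translation":[-189,526,0],"grip":20},{"rotation":[0,0,-29.2],"translation":[-189,526,0],"grip":20},{"rotation":[0,0,-29.2],"translation":[-189,526,-80],"grip":20},{"rotation":[0,0,-29.2],"translation":[-189,526,-130],"grip":20},{"rotation":[0,0,-29.2],"translation":[-189,526,-160],"grip":20},{"rotation":[0,0,-29.2],"translation":[-189,526,-160],"grip":20},{"rotation":[0,0,-29.2],"translation":[-189,526,-160],"grip":20},{"rotation":[0,0,-29.2],"translation":[-189,526,-160],"grip":20}]'
python3 snap.py w5 wrist; python3 snap.py s5 side; python3 snap.py c5 scene
python3 - <<'E'
import cv2
a=cv2.imread('pics/w5.png'); b=cv2.imread('pics/s5.png')[110:220,200:340]; c=cv2.imread('pics/c5.png')[200:320,340:500]
b=cv2.resize(b,(400,300)); c=cv2.resize(c,(400,300)); a=cv2.resize(a,(480,300))
cv2.imwrite('pics/m5.png',cv2.vconcat([cv2.hconcat([b,c]),cv2.copyMakeBorder(a,0,0,0,320,0)]))
E
```

```text
time: 9.3
ee_pos: [0.3401, 0.2012, 0.0465]
tcp_rot: [-180.0, 0.1, -148.8]
wrist_force: [0.1, 1.1, -1.8]
opening: 0.0279
grasp_force: 89.6
9.35 [ 30.6 -16.4 -30.   76.2  -0.   -0.5] [0.3404 0.2016 0.0469] [-180.     0.2 -148.8]
9.4 [ 30.7 -16.4 -30.   76.2  -0.   -0.5] [0.3404 0.2018 0.0468] [-180.     0.2 -148.8]
9.45 [ 30.7 -16.4 -30.   76.2  -0.   -0.5] [0.3402 0.2018 0.0466] [-180.     0.2 -148.8]
```

View pics/m5.png

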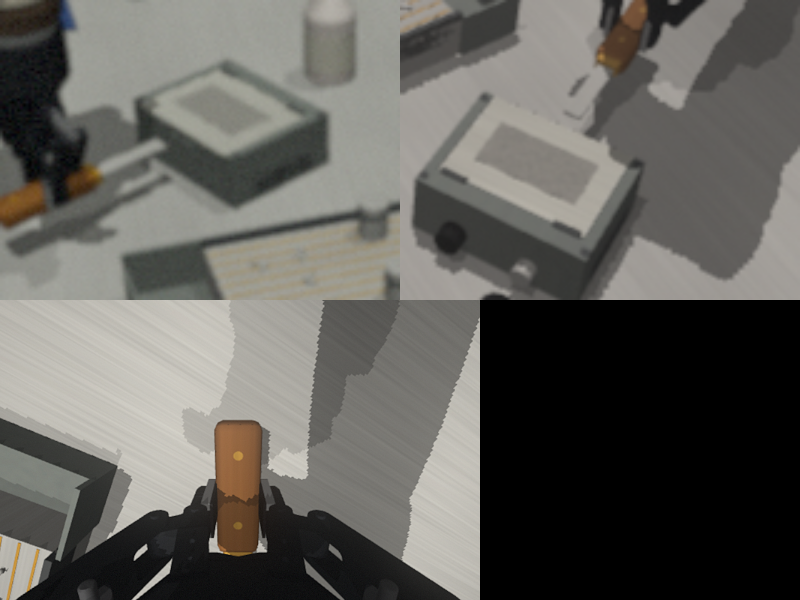

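```bash
cat > e2.py <<'E'
from c import *
print('---')
im,P,c=L('w5'); R,Cc=np.mgrid[0:400,0:640]
br=im[...,0]-im[...,2]>30
m=(Cc>283)&(Cc<352)&(R>168)&(R<330)&br
q=P[m]; print('top',np.nanmedian(q[:,2]),np.nanpercentile(q[:,2],[10,90]))
for r in (170,200,230,260,300): print(r,np.nanmedian(P[r,290:345,2]))
m=(R<150)&(Cc>100)&(Cc<300); print('bench',np.nanmedian(P[m][:,2]))
for n,o in (('s5',(200,110)),('c5',(340,200))):
    im,P,c=L(n); 
    # blade steel: points z 40..60mm ahead of TCP toward slot
    t=np.array([.3402,.2018]); d=np.array([.8554,.518]); nn=np.array([-.518,.8554])
    a=(P[...,:2]-t)@d; b=(P[...,:2]-t)@nn
    m=(a>.055)&(a<.14)&(abs(b)<.02)&(P[...,2]>.03)&(P[...,2]<.075); q=P[m]; print(n,m.sum(),'z',np.median(q[:,2]) if m.sum() else None,'a',np.percentile(a[m],[1,99]),'b',np.percentile(b[m],[5,50,95]))
    for lo in range(50,130,10):
        w=m&(a*1e3>lo)&(a*1e3<lo+10)
        if w.sum()>2: print(lo,w.sum(),np.median(P[w][:,2]).round(4),np.median(b[w]).round(4))
E
python3 e2.py | sed -n '/---/,$p'
```

```text
---
top 0.061239435827326896 [0.06002722 0.06207947]
170 0.06019741715364352
200 0.061162722833562805
230 0.0612804214139038
260 0.06128001490646051
300 0.06126175648564322
bench -9.17010147201136e-05
s5 112 z 0.051232936962429865 a [0.05757389 0.124075  ] b [-0.0105725  -0.0029755   0.00654234]
50 7 0.0515 -0.006
60 16 0.0508 -0.0012
70 16 0.0511 -0.0026
80 17 0.0517 -0.0038
90 13 0.0509 -0.004
100 17 0.0509 -0.0028
110 19 0.0512 -0.0032
120 7 0.0518 -0.0051
c5 175 z 0.05297469266315824 a [0.05569164 0.12600546] b [-0.00696047  0.00056685  0.00800432]
50 13 0.0537 0.0021
60 25 0.053 0.0002
70 21 0.0529 0.0008
80 24 0.0523 0.001
90 25 0.0529 0.0011
100 23 0.0531 -0.0001
110 28 0.0534 0.0008
120 16 0.0528 -0.0005
```

```bash
python3 -m jog '[{"rotation":[0,0,0],"translation":[9,5,0],"grip":20},{"rotation":[0,0,0],"translation":[18,11,0],"grip":20},{"rotation":[0,0,0],"translation":[21,13,0],"grip":20},{"rotation":[0,0,0],"translation":[24,15,0],"grip":20},{"rotation":[0,0,0],"translation":[27,16.5,0],"grip":20},{"rotation":[0,0,0],"translation":[30,18,0],"grip":20},{"rotation":[0,0,0],"translation":[33,20,0],"grip":20},{"rotation":[0,0,0],"translation":[36.8,22.3,0],"grip":20},{"rotation":[0,0,0],"translation":[36.8,22.3,0],"grip":20},{"rotation":[0,0,0],"translation":[36.8,22.3,0],"grip":20}]' 110
python3 -m jog '[{"rotation":[0,0,0],"translation":[0,0,4],"grip":20},{"rotation":[0,0,0],"translation":[0,0,8],"grip":20},{"rotation":[0,0,0],"translation":[0,0,12],"grip":20},{"rotation":[0,0,0],"translation":[0,0,12],"grip":20}]'
python3 snap.py c6 scene; python3 snap.py s6 side
```

```text
time: 10.45
ee_pos: [0.3756, 0.2235, 0.0442]
tcp_rot: [180.0, -0.0, -148.8]
wrist_force: [-0.4, 0.4, -1.0]
opening: 0.0272
grasp_force: 113.4
time: 10.85
ee_pos: [0.3757, 0.2235, 0.0569]
tcp_rot: [-180.0, 0.0, -148.8]
wrist_force: [-1.0, -0.6, -2.5]
opening: 0.027
grasp_force: 113.3
10.9 [ 30.8 -10.4 -24.   76.3  -0.   -0.5] [0.3757 0.2235 0.0566] [-180.     0.  -148.8]
10.95 [ 30.8 -10.4 -24.   76.3   0.   -0.5] [0.3757 0.2235 0.0564] [ 180.     0.  -148.8]
```

```bash
cat > cov.py <<'E'
import sys
from h import *
U=np.array([.5188,.3090]); t=np.radians(31.2); R2=np.array([[np.cos(t),-np.sin(t)],[np.sin(t),np.cos(t)]])
for n in sys.argv[1:]:
    P=np.load(n+'.npz')['P'].reshape(-1,3); l=(P[:,:2]-U)@R2; z=P[:,2]
    m=(l[:,0]>-.08)&(l[:,0]<.08)&(abs(l[:,1])<.055)&(z>.02)&(z<.3)
    r=np.hypot(l[:,0]-.04,z-.0575); th=np.degrees(np.arctan2(z-.0575,.04-l[:,0]))
    m&=(r<.102)&(r>.05); h=np.histogram(th[m],bins=np.arange(-20,130,5)); print(n,[(int(b),int(k)) for k,b in zip(*h) if k>15])
E
python3 cov.py s6 c6 s5 c5
```

```text
s6 [(-15, 24), (-10, 55), (-5, 65), (0, 112), (5, 301)]
c6 [(0, 42), (5, 949), (10, 16)]
s5 [(-10, 60), (-5, 173), (0, 287)]
c5 [(-5, 34), (0, 883)]
```

```bash
python3 -m jog '[{"rotation":[0,0,0],"translation":[1.2,0.7,9],"grip":20},{"rotation":[0,0,0],"translation":[3.3,2,18.2],"grip":20},{"rotation":[0,0,0],"translation":[6.7,4,28],"grip":20},{"rotation":[0,0,0],"translation":[11.2,6.8,37.5],"grip":20},{"rotation":[0,0,0],"translation":[17,10.3,46],"grip":20},{"rotation":[0,0,0],"translation":[23.1,14,53.7],"grip":20},{"rotation":[0,0,0],"translation":[30.5,18.5,60.5],"grip":20},{"rotation":[0,0,0],"translation":[38.3,23.2,65.8],"grip":20},{"rotation":[0,0,0],"translation":[47,28.4,70],"grip":20},{"rotation":[0,0,0],"translation":[55.6,33.7,72.8],"grip":20},{"rotation":[0,0,0],"translation":[67.7,41,74.5],"grip":20},{"rotation":[0,0,0],"translation":[75,45.4,74.4],"grip":20},{"rotation":[0,0,0],"translation":[75,45.4,74.4],"grip":20},{"rotation":[0,0,0],"translation":[75,45.4,74.4],"grip":20}]'
python3 -m jog '[{"rotation":[0,0,0],"translation":[-30,-18,0],"grip":20},{"rotation":[0,0,0],"translation":[-60,-36,0],"grip":20},{"rotation":[0,0,0],"translation":[-75,-45,30],"grip":20},{"rotation":[0,0,0],"translation":[-75,-45,60],"grip":20},{"rotation":[0,0,0],"translation":[-75,-45,60],"grip":20},{"rotation":[0,0,0],"translation":[-75,-45,60],"grip":20}]'
python3 snap.py c7 scene; python3 snap.py s7 side; python3 cov.py s7 c7
```

```text
time: 12.35
ee_pos: [0.4507, 0.2689, 0.1305]
tcp_rot: [-180.0, -0.0, -148.8]
wrist_force: [-0.5, 0.8, -1.4]
opening: 0.0274
grasp_force: 113.6
time: 12.95
ee_pos: [0.3758, 0.224, 0.1912]
tcp_rot: [-180.0, 0.1, -148.8]
wrist_force: [-0.1, -0.6, -1.5]
opening: 0.0273
grasp_force: 113.6
13.0 [ 30.8 -11.1  -9.9  91.2  -0.   -0.4] [0.3755 0.2238 0.1902] [-180.     0.  -148.8]
13.05 [ 30.8 -11.   -9.9  91.2  -0.   -0.4] [0.3754 0.2237 0.1897] [-1.800e+02 -1.000e-01 -1.488e+02]
s7 [(-20, 59), (-15, 110), (-10, 109), (-5, 92), (90, 54), (95, 439)]
c7 [(-20, 17), (-15, 31), (-10, 138), (-5, 207), (95, 651), (100, 298)]
```

```bash
python3 -m jog '[{"rotation":[0,0,8],"translation":[30,-120,0],"grip":20},{"rotation":[0,0,16],"translation":[80,-300,0],"grip":20},{"rotation":[0,0,24],"translation":[152,-547,0],"grip":20},{"rotation":[0,0,29.2],"translation":[152,-547,0],"grip":20},{"rotation":[0,0,29.2],"translation":[152,-547,0],"grip":20},{"rotation":[0,0,29.2],"translation":[152,-547,0],"grip":20},{"rotation":[0,0,29.2],"translation":[152,-547,0],"grip":20},{"rotation":[0,0,29.2],"translation":[152,-547,0],"grip":20},{"rotation":[0,0,29.2],"translation":[152,-547,0],"grip":20},{"rotation":[0,0,29.2],"translation":[152,-547,0],"grip":20},{"rotation":[0,0,29.2],"translation":[152,-547,0],"grip":20},{"rotation":[0,0,29.2],"translation":[152,-547,0],"grip":20},{"rotation":[0,0,29.2],"translation":[152,-547,0],"grip":20},{"rotation":[0,0,29.2],"translation":[152,-547,-100],"grip":20},{"rotation":[0,0,29.2],"translation":[152,-547,-150],"grip":20},{"rotation":[0,0,29.2],"translation":[152,-547,-170],"grip":20},{"rotation":[0,0,29.2],"translation":[152,-547,-170],"grip":20}]'
```

```text
time: 14.75
ee_pos: [0.5244, -0.3208, 0.0136]
tcp_rot: [179.5, 0.0, -119.6]
wrist_force: [-0.4, 0.7, -2.4]
opening: 0.0269
grasp_force: 113.6
```

```bash
python3 -m jog '[{"rotation":[0,0,0],"translation":[0,0,0],"grip":20},{"rotation":[0,0,0],"translation":[0,0,-7],"grip":20},{"rotation":[0,0,0],"translation":[0,0,-14],"grip":20},{"rotation":[0,0,0],"translation":[0,0,-14],"grip":20},{"rotation":[0,0,0],"translation":[0,0,-14],"grip":60},{"rotation":[0,0,0],"translation":[0,0,-14],"grip":60},{"rotation":[0,0,0],"translation":[0,0,-14],"grip":60},{"rotation":[0,0,0],"translation":[0,0,-14],"grip":60},{"rotation":[0,0,0],"translation":[0,0,30],"grip":60},{"rotation":[0,0,0],"translation":[0,0,80],"grip":30},{"rotation":[0,0,0],"translation":[0,0,130],"grip":0},{"rotation":[0,0,0],"translation":[0,0,220],"grip":0},{"rotation":[0,0,0],"translation":[0,0,220],"grip":0},{"rotation":[0,0,0],"translation":[0,0,220],"grip":0},{"rotation":[0,0,0],"translation":[0,0,220],"grip":0}]'
python3 snap.py w8 wrist blade scraper
python3 -m jog '[{"rotation":[0,0,-8],"translation":[-30,120,60],"grip":0},{"rotation":[0,0,-16],"translation":[-80,300,60],"grip":0},{"rotation":[0,0,-24],"translation":[-100,570,60],"grip":0},{"rotation":[0,0,-29.2],"translation":[-100,570,60],"grip":0},{"rotation":[0,0,-29.2],"translation":[-100,570,60],"grip":0},{"rotation":[0,0,-29.2],"translation":[-100,570,60],"grip":0},{"rotation":[0,0,-29.2],"translation":[-100,570,60],"grip":0},{"rotation":[0,0,-29.2],"translation":[-100,570,60],"grip":0},{"rotation":[0,0,-29.2],"translation":[-100,570,60],"grip":0},{"rotation":[0,0,-29.2],"translation":[-100,570,60],"grip":0},{"rotation":[0,0,-29.2],"translation":[-100,570,60],"grip":0},{"rotation":[0,0,-29.2],"translation":[-100,570,60],"grip":0},{"rotation":[0,0,-29.2],"translation":[-100,570,60],"grip":0},{"rotation":[0,0,-29.2],"translation":[-100,570,60],"grip":0},{"rotation":[0,0,-29.2],"translation":[-100,570,60],"grip":0},{"rotation":[0,0,-29.2],"translation":[-100,570,60],"grip":0}]' 30
python3 snap.py w9 wrist key_square key_large key_small
python3 - <<'E'
import cv2
a=cv2.imread('pics/w8.png')[:330,120:520];b=cv2.imread('pics/w9.png')[:330,120:520]
cv2.imwrite('pics/m9.png',cv2.hconcat([a,b]))
E
```

```text
time: 16.25
ee_pos: [0.528, -0.3234, 0.2417]
tcp_rot: [-179.9, -0.0, -119.6]
wrist_force: [-0.0, 0.6, -0.5]
opening: -0.0001
grasp_force: 0.0
blade [320. 170.] 0.95 [ 0.5231 -0.3266  0.0222]
scraper [250. 186.] 0.71 [ 0.6074 -0.3542  0.0359]
16.4 [-31.5  15.1  22.5  97.6  -0.  -91.9] [ 0.5272 -0.3229  0.239 ] [ 179.9    0.  -119.6]
time: 18.0
ee_pos: [0.4278, 0.2458, 0.3004]
tcp_rot: [-180.0, -0.0, -148.9]
wrist_force: [0.4, 0.3, 0.5]
opening: 0.0001
grasp_force: 0.0Traceback (most recent call last):
  File "snap.py", line 10, in <module>
    snap(sys.argv[1],sys.argv[2],sys.argv[3:]); o=readout.get_obs(); print(o['time'],o['q'].round(1),o['ee_pos'].round(4),o['tcp_rot'].round(1))
    ~~~~^^^^^^^^^^^^^^^^^^^^^^^^^^^^^^^^^^^^^^
  File "snap.py", line 6, in snap
    for r in spotter.mark_of(n,t)[:6]:
             ~~~~~~~~~~~~~~~^^^^^
ValueError: it knows: blade, chip, chuck, housing, mat, oil, piston, rotor, scraper, slot, tray, trough, unit
```

View pics/m9.png

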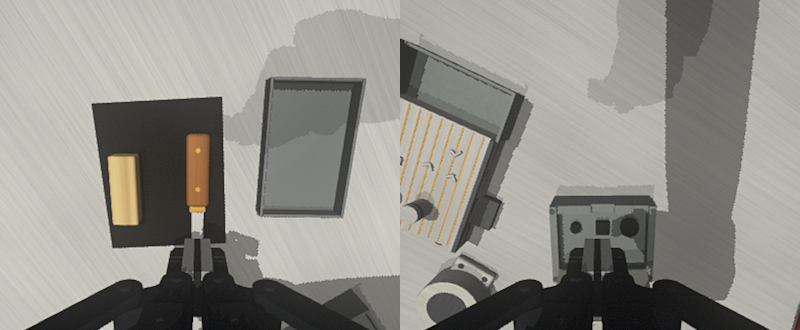

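Run:
```python
from h import *
z=np.load('w9.npz'); im=z['im'].astype(int); c=(z['f'],z['cx'],z['cy'],z['E']); P=z['P']
U=np.array([.5188,.3090]); t=np.radians(31.2); R2=np.array([[np.cos(t),-np.sin(t)],[np.sin(t),np.cos(t)]])
dark=(im.sum(-1)<95).astype(np.uint8); dark[:215]=0; dark[240:]=0
n,l,s,ce=cv2.connectedComponentsWithStats(dark)
for i in range(1,n):
    if 15<s[i,4]<700 and 280<ce[i][0]<365:
        p=onz(c,*ce[i],.048); print(ce[i].round(1),s[i],p[:2].round(4),'local',((p[:2]-U)@R2).round(4),P[int(ce[i][1]),int(ce[i][0])].round(4))
for y in (0,.04,-.04): print(y,(U+R2@[-.022,y]).round(4), np.round(proj(c,[*(U+R2@[-.022,y]),.048]),1))
print(readout.get_obs()['ee_pos'])
```

```text
0 [0.5    0.2976] [321.9 229. ]
0.04 [0.4793 0.3318] [349.1 229. ]
-0.04 [0.5207 0.2634] [294.7 229. ]
[0.42788213 0.24586398 0.30062529]
```

```bash
python3 -m jog '[{"rotation":[0,0,0],"translation":[40,30,-50],"grip":0},{"rotation":[0,0,0],"translation":[72,51.7,-100],"grip":0},{"rotation":[0,0,0],"translation":[72,51.7,-150],"grip":0},{"rotation":[0,0,0],"translation":[72,51.7,-200],"grip":0},{"rotation":[0,0,0],"translation":[72,51.7,-230],"grip":0},{"rotation":[0,0,0],"translation":[72,51.7,-245],"grip":0},{"rotation":[0,0,0],"translation":[72,51.7,-245],"grip":0},{"rotation":[0,0,0],"translation":[72,51.7,-245],"grip":0},{"rotation":[0,0,0],"translation":[72,51.7,-245],"grip":0},{"rotation":[0,0,0],"translation":[72,51.7,-245],"grip":0}]'
python3 -m jog '[{"rotation":[0,0,0],"translation":[0,0,-5],"grip":0},{"rotation":[0,0,0],"translation":[0,0,-8],"grip":0},{"rotation":[0,0,0],"translation":[0,0,-10],"grip":0},{"rotation":[0,0,0],"translation":[0,0,-10],"grip":0},{"rotation":[0,0,0],"translation":[0,0,-10],"grip":0}]'
python3 -m jog '[{"rotation":[0,0,0],"translation":[0,0,-1.5],"grip":0},{"rotation":[0,0,0],"translation":[0,0,-1.5],"grip":0},{"rotation":[0,0,0],"translation":[0,0,-1.5],"grip":0}]'
```

```text
time: 19.05
ee_pos: [0.5007, 0.299, 0.058]
tcp_rot: [-180.0, 0.2, -148.8]
wrist_force: [-0.3, 0.2, -0.4]
opening: -0.0
grasp_force: 0.0
time: 19.55
ee_pos: [0.4997, 0.2987, 0.0459]
tcp_rot: [180.0, 0.0, -148.8]
wrist_force: [-0.2, -0.2, 2.3]
opening: -0.0002
grasp_force: 1.0
time: 19.85
ee_pos: [0.4997, 0.2987, 0.0443]
tcp_rot: [180.0, 0.0, -148.8]
wrist_force: [0.3, 0.9, 2.8]
opening: -0.0002
grasp_force: 1.3
```

```bash
python3 -m jog '[{"rotation":[0,0,0],"translation":[0,0,-1],"grip":0},{"rotation":[0,0,0],"translation":[0,0,-1],"grip":0},{"rotation":[0,0,0],"translation":[0,0,-1],"grip":0}]'
python3 -m jog '[{"rotation":[0,0,0],"translation":[0,0,10],"grip":0},{"rotation":[0,0,0],"translation":[0,0,20],"grip":0},{"rotation":[0,0,0],"translation":[-10,17,20],"grip":0},{"rotation":[0,0,0],"translation":[-20.7,34.2,20],"grip":0},{"rotation":[0,0,0],"translation":[-20.7,34.2,10],"grip":0},{"rotation":[0,0,0],"translation":[-20.7,34.2,5],"grip":0},{"rotation":[0,0,0],"translation":[-20.7,34.2,1],"grip":0},{"rotation":[0,0,0],"translation":[-20.7,34.2,0],"grip":0},{"rotation":[0,0,0],"translation":[-20.7,34.2,0],"grip":0},{"rotation":[0,0,0],"translation":[-20.7,34.2,0],"grip":0}]'
python3 -m jog '[{"rotation":[0,0,0],"translation":[0,0,10],"grip":0},{"rotation":[0,0,0],"translation":[0,0,20],"grip":0},{"rotation":[0,0,0],"translation":[20.7,-34.2,20],"grip":0},{"rotation":[0,0,0],"translation":[41.4,-68.4,20],"grip":0},{"rotation":[0,0,0],"translation":[41.4,-68.4,10],"grip":0},{"rotation":[0,0,0],"translation":[41.4,-68.4,5],"grip":0},{"rotation":[0,0,0],"translation":[41.4,-68.4,1],"grip":0},{"rotation":[0,0,0],"translation":[41.4,-68.4,0],"grip":0},{"rotation":[0,0,0],"translation":[41.4,-68.4,0],"grip":0},{"rotation":[0,0,0],"translation":[41.4,-68.4,0],"grip":0}]'
```

```text
time: 20.15
ee_pos: [0.4997, 0.2987, 0.0433]
tcp_rot: [180.0, 0.0, -148.8]
wrist_force: [0.6, 0.4, 3.6]
opening: -0.0001
grasp_force: 1.6
time: 21.15
ee_pos: [0.4791, 0.3324, 0.0434]
tcp_rot: [-180.0, -0.0, -148.8]
wrist_force: [-1.4, -0.5, 3.5]
opening: 0.0003
grasp_force: 1.6
time: 22.15
ee_pos: [0.5201, 0.2649, 0.0436]
tcp_rot: [180.0, 0.0, -148.7]
wrist_force: [-1.1, -1.0, 2.7]
opening: 0.0002
grasp_force: 1.5
```

```bash
python3 -m jog '[{"rotation":[0,0,0],"translation":[0,0,50],"grip":0},{"rotation":[0,0,0],"translation":[0,0,100],"grip":0},{"rotation":[0,0,0],"translation":[0,0,150],"grip":0},{"rotation":[0,0,0],"translation":[0,0,185],"grip":0},{"rotation":[0,0,0],"translation":[0,0,185],"grip":0},{"rotation":[0,0,0],"translation":[20,24,185],"grip":0},{"rotation":[0,0,0],"translation":[50,58,185],"grip":0},{"rotation":[0,0,0],"translation":[80,93.3,185],"grip":0},{"rotation":[0,0,0],"translation":[80,93.3,185],"grip":0},{"rotation":[0,0,0],"translation":[80,93.3,185],"grip":0},{"rotation":[0,0,0],"translation":[80,93.3,140],"grip":0},{"rotation":[0,0,0],"translation":[80,93.3,93],"grip":0},{"rotation":[0,0,0],"translation":[80,93.3,93],"grip":0},{"rotation":[0,0,0],"translation":[80,93.3,93],"grip":0},{"rotation":[0,0,0],"translation":[80,93.3,93],"grip":0}]'
```

```text
time: 23.65
ee_pos: [0.6013, 0.3581, 0.141]
tcp_rot: [-180.0, 0.3, -148.8]
wrist_force: [-0.3, -0.8, 0.5]
opening: -0.0003
grasp_force: 0.0
```

```bash
python3 -m jog '[{"rotation":[0,0,0],"translation":[-14,-8.5,0],"grip":0},{"rotation":[0,0,0],"translation":[-27,-16.5,0],"grip":0},{"rotation":[0,0,0],"translation":[-37,-22.6,0],"grip":0},{"rotation":[0,0,0],"translation":[-47.4,-28.7,0],"grip":0},{"rotation":[0,0,0],"translation":[-56,-34,-2.3],"grip":0},{"rotation":[0,0,0],"translation":[-64.6,-39.1,-5.5],"grip":0},{"rotation":[0,0,0],"translation":[-72.5,-43.8,-10.3],"grip":0},{"rotation":[0,0,0],"translation":[-80,-48.4,-16.2],"grip":0},{"rotation":[0,0,0],"translation":[-86.5,-52.4,-23.2],"grip":0},{"rotation":[0,0,0],"translation":[-92.5,-56,-31.2],"grip":0},{"rotation":[0,0,0],"translation":[-97.2,-58.8,-40],"grip":0},{"rotation":[0,0,0],"translation":[-101.2,-61.3,-49.4],"grip":0},{"rotation":[0,0,0],"translation":[-104.7,-63.4,-62.7],"grip":0},{"rotation":[0,0,0],"translation":[-106,-64.2,-71],"grip":0},{"rotation":[0,0,0],"translation":[-106,-64.2,-75],"grip":0},{"rotation":[0,0,0],"translation":[-106,-64.2,-77],"grip":0},{"rotation":[0,0,0],"translation":[-106,-64.2,-77],"grip":0}]'
python3 -m jog '[{"rotation":[0,0,0],"translation":[0,0,-1],"grip":0},{"rotation":[0,0,0],"translation":[0,0,-1],"grip":0}]'
python3 -m jog '[{"rotation":[0,0,0],"translation":[-10,-10,50],"grip":40},{"rotation":[0,0,0],"translation":[-20,-50,100],"grip":60},{"rotation":[0,0,0],"translation":[-20,-90,140],"grip":60},{"rotation":[0,0,0],"translation":[-10,-140,140],"grip":60},{"rotation":[0,0,0],"translation":[10,-190,140],"grip":60},{"rotation":[0,0,0],"translation":[36,-234,140],"grip":60},{"rotation":[0,0,0],"translation":[36,-234,140],"grip":60},{"rotation":[0,0,0],"translation":[36,-234,140],"grip":60},{"rotation":[0,0,0],"translation":[36,-234,140],"grip":60}]'
python3 snap.py w10 wrist piston chip chuck trough;python3 snap.py c10 scene; python3 snap.py s10 side; python3 cov.py s10 c10
python3 - <<'E'
import cv2
a=cv2.imread('pics/w10.png');b=cv2.imread('pics/c10.png')[160:320,230:450]
cv2.imwrite('pics/m10.png',cv2.vconcat([a[:280,:640],cv2.copyMakeBorder(cv2.resize(b,(440,320)),0,0,0,200,0)]))
E
```

```text
time: 25.35
ee_pos: [0.4945, 0.2936, 0.0601]
tcp_rot: [-180.0, 0.0, -148.8]
wrist_force: [-3.1, -1.0, 5.3]
opening: 0.0001
grasp_force: 2.3
time: 25.55
ee_pos: [0.4945, 0.2936, 0.0599]
tcp_rot: [-180.0, 0.1, -148.8]
wrist_force: [-5.0, -3.3, 11.5]
opening: -0.0004
grasp_force: 5.9
time: 26.45
ee_pos: [0.5305, 0.0593, 0.1982]
tcp_rot: [180.0, -0.0, -148.8]
wrist_force: [-0.6, -0.3, -0.3]
opening: 0.0601
grasp_force: 0.0
piston [237. 218.] 0.75 [nan nan nan]
piston [280. 243.] 0.69 [0.5932 0.0529 0.0751]
piston [337.  95.] 0.27 [0.4393 0.0287 0.0043]
piston [298. 191.] 0.26 [0.5434 0.0441 0.0493]
chip [334. 172.] 0.59 [0.5086 0.0655 0.048 ]
chip [261. 181.] 0.49 [0.5551 0.0066 0.0484]
chip [328. 205.] 0.49 [0.5408 0.0781 0.0489]
chip [299. 188.] 0.48 [0.5402 0.0435 0.0489]
trough [338.  95.] 0.67 [0.4386 0.0296 0.0028]
26.7 [  6.5   2.1   3.4  91.3   0.  -24.8] [0.5301 0.0605 0.1983] [ 180.     0.  -148.7]
26.75 [  6.5   2.1   3.4  91.3   0.  -24.8] [0.5301 0.0604 0.1983] [-180.     0.  -148.7]
26.8 [  6.5   2.1   3.4  91.3   0.  -24.8] [0.5302 0.0603 0.1983] [-180.     0.  -148.7]
s10 [(-15, 21), (-10, 60), (-5, 191), (0, 264)]
c10 [(-5, 46), (0, 863)]
```

View pics/m10.png

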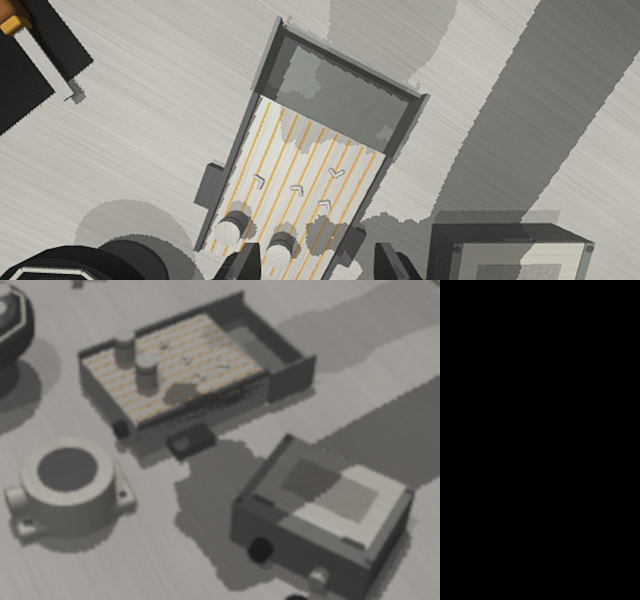

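```bash
cat > f.py <<'E'
from c import *
print('---')
for n in ('w2','w10'):
    im,P,c=L(n)
    m=box(P,.42,.72,-.1,.16,.0425,.0475).astype(np.uint8); m=cv2.morphologyEx(m,cv2.MORPH_OPEN,np.ones((5,5)))
    k,l,s,ce=cv2.connectedComponentsWithStats(m); i=1+s[1:,4].argmax(); fit(n+' face',P,(l==i))
    m=box(P,.35,.5,-.08,.14,.001,.008).astype(np.uint8); m=cv2.morphologyEx(m,cv2.MORPH_OPEN,np.ones((5,5)))
    k,l,s,ce=cv2.connectedComponentsWithStats(m)
    m=box(P,.5,.7,-.06,.14,.072,.095).astype(np.uint8); k,l,s,ce=cv2.connectedComponentsWithStats(m)
    for i in range(1,k):
        if s[i,4]>40:
            q=P[l==i]; top=q[q[:,2]>np.percentile(q[:,2],60)-.003]; r=cv2.minEnclosingCircle((top[:,:2]*1000).astype(np.float32)); print(n,'blob',ce[i].round(),s[i,4],np.round(r[0],1),round(r[1],1),'z',np.percentile(q[:,2],80).round(4))
    # rails: z .0505-.056
    m=box(P,.47,.66,-.06,.14,.0505,.0555)
    q=P[m]; best=[]
    for a in np.arange(-5,25,.5):
        t=np.radians(a); b=q[:,:2]@[-np.sin(t),np.cos(t)]; h=np.histogram(b,bins=np.arange(-.3,.3,.003))[0]; best.append((np.sort(h)[-4:].sum(),a))
    a=max(best)[1]; t=np.radians(a); b=q[:,:2]@[-np.sin(t),np.cos(t)]; h=np.histogram(b,bins=np.arange(-.3,.3,.003)); print('rail yaw',a,[(round(x*1000),int(k)) for k,x in zip(*h) if k>40])
E
python3 f.py | sed -n '/---/,$p'
```

```text
---
w2 face 8156 [564.6  43.6] [181.1 138.6] 6.2 z 0.045 cen [555.6  40.9]
w2 blob [264. 217.] 241 [609.6   3.8] 12.8 z 0.0816
w2 blob [315. 244.] 221 [608.8  94.1] 12.9 z 0.0815
rail yaw 6.5 [(-96, 193), (-93, 217), (48, 193), (51, 186)]
w10 face 18360 [564.   43.8] [180.7 138.8] 6.2 z 0.045 cen [549.2  42.1]
w10 blob [227. 232.] 601 [609.1   3.4] 13.3 z 0.0815
w10 blob [278. 254.] 556 [605.3  58.3] 13.0 z 0.0813
rail yaw 6.0 [(-93, 99), (-90, 515), (-87, 506), (51, 173), (54, 427), (57, 344)]
```

```bash
python3 -m jog '[{"rotation":[0,0,8],"translation":[40,-30,0],"grip":55},{"rotation":[0,0,16],"translation":[79,-57,0],"grip":55},{"rotation":[0,0,24],"translation":[79,-57,0],"grip":55},{"rotation":[0,0,28.7],"translation":[79,-57,-40],"grip":55},{"rotation":[0,0,28.7],"translation":[79,-57,-60],"grip":55},{"rotation":[0,0,28.7],"translation":[79,-57,-100],"grip":55},{"rotation":[0,0,28.7],"translation":[79,-57,-130],"grip":55},{"rotation":[0,0,28.7],"translation":[79,-57,-145],"grip":55},{"rotation":[0,0,28.7],"translation":[79,-57,-145],"grip":55},{"rotation":[0,0,28.7],"translation":[79,-57,-145],"grip":20},{"rotation":[0,0,28.7],"translation":[79,-57,-145],"grip":20},{"rotation":[0,0,28.7],"translation":[79,-57,-145],"grip":20},{"rotation":[0,0,28.7],"translation":[79,-57,-145],"grip":20},{"rotation":[0,0,28.7],"translation":[79,-57,-145],"grip":20},{"rotation":[0,0,28.7],"translation":[79,-57,-145],"grip":20}]' 60
python3 -m jog '[{"rotation":[0,0,0],"translation":[0,0,40],"grip":20},{"rotation":[0,0,0],"translation":[0,0,80],"grip":20},{"rotation":[0,0,0],"translation":[0,0,110],"grip":20},{"rotation":[0,0,0],"translation":[0,0,110],"grip":20}]'
```

```text
time: 28.3
ee_pos: [0.6105, 0.0026, 0.0555]
tcp_rot: [-179.8, 0.1, -120.1]
wrist_force: [-0.9, -0.3, 6.6]
opening: 0.0244
grasp_force: 58.8
time: 28.7
ee_pos: [0.6113, 0.0025, 0.1692]
tcp_rot: [-179.6, 0.2, -120.1]
wrist_force: [1.0, -0.1, -0.7]
opening: 0.0244
grasp_force: 59.1
```

```bash
python3 -m jog '[{"rotation":[0,0,0],"translation":[-30,-39,0],"grip":20},{"rotation":[0,0,0],"translation":[-60,-77,0],"grip":20},{"rotation":[0,0,0],"translation":[-90,-116,0],"grip":20},{"rotation":[0,0,0],"translation":[-120,-155,0],"grip":20},{"rotation":[0,0,0],"translation":[-150,-193,0],"grip":20},{"rotation":[0,0,0],"translation":[-180,-232,0],"grip":20},{"rotation":[0,0,0],"translation":[-195,-250,-20],"grip":20},{"rotation":[0,0,0],"translation":[-195,-250,-60],"grip":20},{"rotation":[0,0,0],"translation":[-195,-250,-105],"grip":20},{"rotation":[0,0,0],"translation":[-195,-250,-135],"grip":20},{"rotation":[0,0,0],"translation":[-195,-250,-148],"grip":20},{"rotation":[0,0,0],"translation":[-195,-250,-148],"grip":20},{"rotation":[0,0,0],"translation":[-195,-250,-148],"grip":20}]'
python3 -m jog '[{"rotation":[0,0,0],"translation":[0,0,-3],"grip":20},{"rotation":[0,0,0],"translation":[0,0,-3],"grip":20}]'
```

```text
time: 30.0
ee_pos: [0.4146, -0.2476, 0.0157]
tcp_rot: [-180.0, -0.0, -120.1]
wrist_force: [0.1, 0.3, -1.3]
opening: 0.024
grasp_force: 61.8
time: 30.2
ee_pos: [0.415, -0.2478, 0.0131]
tcp_rot: [-179.9, -0.0, -120.1]
wrist_force: [0.1, 0.2, 4.0]
opening: 0.024
grasp_force: 62.2
```

```bash
python3 -m jog '[{"rotation":[0,0,0],"translation":[0,0,0],"grip":44},{"rotation":[0,0,0],"translation":[0,0,0],"grip":44},{"rotation":[0,0,0],"translation":[0,0,0],"grip":44},{"rotation":[0,0,0],"translation":[0,0,40],"grip":44},{"rotation":[0,0,0],"translation":[0,0,80],"grip":44},{"rotation":[0,0,0],"translation":[0,0,120],"grip":44},{"rotation":[0,0,0],"translation":[0,0,156],"grip":55},{"rotation":[0,0,0],"translation":[27,44,156],"grip":55},{"rotation":[0,0,0],"translation":[54,87,156],"grip":55},{"rotation":[0,0,0],"translation":[81,131,156],"grip":55},{"rotation":[0,0,0],"translation":[108,175,156],"grip":55},{"rotation":[0,0,0],"translation":[135,218,156],"grip":55},{"rotation":[0,0,0],"translation":[162,262,156],"grip":55},{"rotation":[0,0,0],"translation":[175,285,156],"grip":55},{"rotation":[0,0,0],"translation":[175,285,156],"grip":55},{"rotation":[0,0,0],"translation":[175,285,156],"grip":55}]'
python3 snap.py w11 wrist chip piston; python3 snap.py s11 side tray piston; python3 snap.py c11 scene piston
python3 - <<'E'
from h import *
for n in ('w11','s11','c11'):
    P=np.load(f'{n}.npz')['P']
    for nm,(x0,x1,y0,y1,z0,z1) in dict(B=(.5,.7,-.06,.14,.072,.095),A=(.3,.47,-.4,-.15,.033,.06)).items():
        m=((P>[x0,y0,z0])&(P<[x1,y1,z1])).all(-1).astype(np.uint8); k,l,s,ce=cv2.connectedComponentsWithStats(m)
        for i in range(1,k):
            if s[i,4]>20:
                q=P[l==i]; r=cv2.minEnclosingCircle((q[q[:,2]>np.percentile(q[:,2],60)-.004][:,:2]*1000).astype(np.float32)); print(n,nm,ce[i].round(),s[i,4],np.round(r[0],1),round(r[1],1),np.percentile(q[:,2],80).round(4))
E
```

```text
time: 31.8
ee_pos: [0.5893, 0.0381, 0.1676]
tcp_rot: [180.0, -0.0, -120.0]
wrist_force: [0.1, -0.0, 0.3]
opening: 0.0549
grasp_force: 0.0
chip [411. 177.] 0.67 [0.5061 0.0675 0.0444]
chip [362. 173.] 0.64 [0.5431 0.0396 0.0495]
chip [331. 148.] 0.48 [0.5566 0.0058 0.048 ]
chip [381. 204.] 0.41 [0.542  0.0746 0.049 ]
piston [311. 221.] 0.61 [0.601  0.0474 0.0794]
31.95 [  3.6   9.7   8.3  88.6  -0.  -56.3] [0.589  0.0366 0.1683] [-180.    -0.  -120.1]
tray [259. 361.] 0.79 [ 0.3939 -0.2828  0.0033]
piston [269. 338.] 0.77 [ 0.4142 -0.2611  0.0329]
piston [331. 202.] 0.46 [0.5995 0.0494 0.0601]
32.1 [  3.6   9.7   8.3  88.6  -0.  -56.3] [0.5891 0.0366 0.1685] [-180.     0.  -120.2]
piston [301. 209.] 0.73 [0.613  0.0652 0.0605]
piston [322. 142.] 0.37 [0.5566 0.0561 0.2255]
32.2 [  3.6   9.7   8.3  88.6  -0.  -56.3] [0.5892 0.0368 0.1685] [-180.     0.  -120.1]
w11 B [313. 232.] 730 [605.1  58.3] 12.9 0.0813
s11 B [333. 194.] 83 [605.8  57.6] 13.9 0.0798
s11 A [268. 331.] 166 [ 415.8 -248.2] 13.3 0.0393
c11 B [302. 201.] 89 [604.8  59.6] 13.9 0.0817
```

```bash
python3 -m jog '[{"rotation":[0,0,0],"translation":[16,21.6,0],"grip":55},{"rotation":[0,0,0],"translation":[16,21.6,-40],"grip":55},{"rotation":[0,0,0],"translation":[16,21.6,-80],"grip":55},{"rotation":[0,0,0],"translation":[16,21.6,-105],"grip":55},{"rotation":[0,0,0],"translation":[16,21.6,-114],"grip":55},{"rotation":[0,0,0],"translation":[16,21.6,-114],"grip":55},{"rotation":[0,0,0],"translation":[16,21.6,-114],"grip":20},{"rotation":[0,0,0],"translation":[16,21.6,-114],"grip":20},{"rotation":[0,0,0],"translation":[16,21.6,-114],"grip":20},{"rotation":[0,0,0],"translation":[16,21.6,-114],"grip":20},{"rotation":[0,0,0],"translation":[16,21.6,-114],"grip":20},{"rotation":[0,0,0],"translation":[16,21.6,-114],"grip":20},{"rotation":[0,0,0],"translation":[16,21.6,-70],"grip":20},{"rotation":[0,0,0],"translation":[16,21.6,-30],"grip":20},{"rotation":[0,0,0],"translation":[16,21.6,0],"grip":20},{"rotation":[0,0,0],"translation":[16,21.6,0],"grip":20},{"rotation":[0,0,0],"translation":[16,21.6,0],"grip":20}]' 60
```

```text
time: 33.9
ee_pos: [0.6058, 0.0591, 0.169]
tcp_rot: [-179.9, 0.1, -120.1]
wrist_force: [-0.1, 0.6, -2.8]
opening: 0.0242
grasp_force: 59.2
```

```bash
python3 -m jog '[{"rotation":[0,0,0],"translation":[-25,-41,0],"grip":20},{"rotation":[0,0,0],"translation":[-50,-82,0],"grip":20},{"rotation":[0,0,0],"translation":[-75,-123,0],"grip":20},{"rotation":[0,0,0],"translation":[-100,-164,0],"grip":20},{"rotation":[0,0,0],"translation":[-125,-205,0],"grip":20},{"rotation":[0,0,0],"translation":[-150,-246,0],"grip":20},{"rotation":[0,0,0],"translation":[-175,-287,0],"grip":20},{"rotation":[0,0,0],"translation":[-200,-328,0],"grip":20},{"rotation":[0,0,0],"translation":[-229,-370,0],"grip":20},{"rotation":[0,0,0],"translation":[-229,-370,-20],"grip":20},{"rotation":[0,0,0],"translation":[-229,-370,-60],"grip":20},{"rotation":[0,0,0],"translation":[-229,-370,-105],"grip":20},{"rotation":[0,0,0],"translation":[-229,-370,-135],"grip":20},{"rotation":[0,0,0],"translation":[-229,-370,-151],"grip":20},{"rotation":[0,0,0],"translation":[-229,-370,-151],"grip":20},{"rotation":[0,0,0],"translation":[-229,-370,-155],"grip":20},{"rotation":[0,0,0],"translation":[-229,-370,-155],"grip":20}]'
```

```text
time: 35.6
ee_pos: [0.376, -0.3106, 0.0126]
tcp_rot: [180.0, 0.0, -120.1]
wrist_force: [0.5, -0.7, -2.1]
opening: 0.0243
grasp_force: 66.6
```

```bash
python3 -m jog '[{"rotation":[0,0,0],"translation":[0,0,-2],"grip":20},{"rotation":[0,0,0],"translation":[0,0,-2],"grip":44},{"rotation":[0,0,0],"translation":[0,0,-2],"grip":44},{"rotation":[0,0,0],"translation":[0,0,-2],"grip":44},{"rotation":[0,0,0],"translation":[0,0,40],"grip":44},{"rotation":[0,0,0],"translation":[0,0,80],"grip":44},{"rotation":[0,0,0],"translation":[0,0,120],"grip":44},{"rotation":[0,0,0],"translation":[0,0,180],"grip":65},{"rotation":[0,0,0],"translation":[50,10,180],"grip":65},{"rotation":[0,0,0],"translation":[100,15,180],"grip":65},{"rotation":[0,0,0],"translation":[150,20,180],"grip":65},{"rotation":[0,0,0],"translation":[200,20,180],"grip":65},{"rotation":[0,0,0],"translation":[235,0,180],"grip":65},{"rotation":[0,0,0],"translation":[235,0,180],"grip":65},{"rotation":[0,0,0],"translation":[235,0,180],"grip":65},{"rotation":[0,0,0],"translation":[235,0,180],"grip":65},{"rotation":[0,0,0],"translation":[235,0,180],"grip":65}]'
python3 snap.py w12 wrist; python3 snap.py s12 side
python3 - <<'E'
from c import *
print('---')
im,P,c=L('w12'); m=box(P,.54,.7,-.45,-.25,.030,.05).astype(np.uint8); k,l,s,ce=cv2.connectedComponentsWithStats(m); i=1+s[1:,4].argmax(); fit('scr',P,l==i)
im,P,c=L('s12')
for y0,y1 in((-.275,-.15),(-.4,-.275)): fit('pist',P,box(P,.3,.47,y0,y1,.033,.06))
E
python3 - <<'E'
import cv2
a=cv2.imread('pics/w12.png')[:400,80:480];b=cv2.imread('pics/s12.png')[240:400,180:440]
cv2.imwrite('pics/m12.png',cv2.hconcat([a,cv2.copyMakeBorder(cv2.resize(b,(400,246)),0,154,0,0,0)]))
E
```

```text
time: 37.3
ee_pos: [0.6105, -0.3108, 0.1948]
tcp_rot: [-179.9, 0.0, -120.1]
wrist_force: [-0.1, 0.2, -0.4]
opening: 0.0649
grasp_force: 0.0
37.35 [-27.   23.9  28.8  94.8   0.  -86.9] [ 0.6105 -0.3109  0.195 ] [-179.9    0.  -120.1]
37.4 [-27.   23.9  28.8  94.8  -0.  -86.9] [ 0.6106 -0.3108  0.1949] [-179.9    0.  -120.1]
unit 6583 [519.  308.7] [120.7 150.3] 31.3 z 0.0602 cen [516.6 307.3]
chuck0.041 9059 [563.9  50.8] [328.2 165.7] 10.6 z 0.0451 cen [553.1  42.3]
chuck0.046 2799 [567.6  54.7] [328.2 174.9] 7.5 z 0.0497 cen [564.6  51. ]
chuck0.05 1415 [567.9  54.8] [327.3 175. ] 7.4 z 0.0531 cen [584.1  61.9]
chuck0.076 562 [642.   -2.8] [ 73.3 223.1] 32.3 z 0.081 cen [631.4  17.4]
handle 1461 [ 556.5 -338.4] [101.8  92.2] 60.8 z 0.0216 cen [ 527.4 -325.9]
scraper 1621 [ 620.3 -352.1] [90.1 34.8] 59.8 z 0.036 cen [ 618.1 -353. ]
steel 380 [ 528.5 -260.6] [109.3  71.5] 6.0 z 0.0132 cen [ 561.  -255.1]
mat 33 [ 551.5 -329.1] [191.5 113.2] 51.6 z 0.0022 cen [ 557.5 -316.2]
---
scr 2773 [ 620.1 -352.7] [88.7 34. ] 59.4 z 0.0358 cen [ 618.5 -354.2]
pist 166 [ 416.  -248.1] [26.1 24.5] 83.8 z 0.0382 cen [ 415.5 -249.6]
pist 203 [ 375.7 -313.1] [24.9 24.5] 26.1 z 0.0383 cen [ 375.5 -314.3]
```

View pics/m12.png

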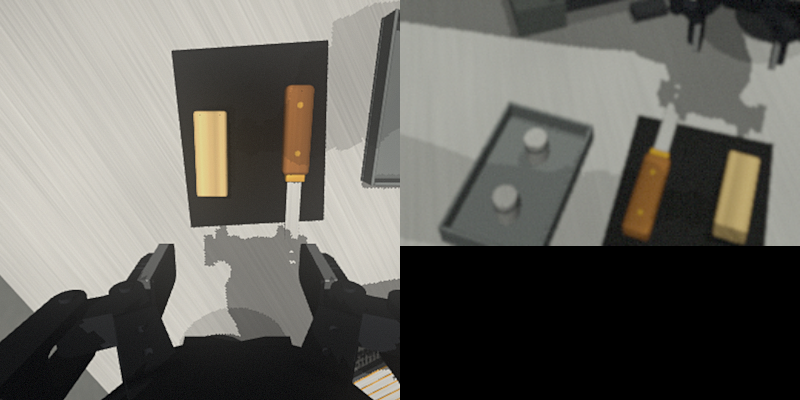

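```bash
python3 -m jog '[{"rotation":[0,0,-0.4],"translation":[9.5,-41.8,-40],"grip":65},{"rotation":[0,0,-0.4],"translation":[9.5,-41.8,-80],"grip":65},{"rotation":[0,0,-0.4],"translation":[9.5,-41.8,-120],"grip":65},{"rotation":[0,0,-0.4],"translation":[9.5,-41.8,-150],"grip":65},{"rotation":[0,0,-0.4],"translation":[9.5,-41.8,-170],"grip":65},{"rotation":[0,0,-0.4],"translation":[9.5,-41.8,-179],"grip":65},{"rotation":[0,0,-0.4],"translation":[9.5,-41.8,-179],"grip":65},{"rotation":[0,0,-0.4],"translation":[9.5,-41.8,-179],"grip":65},{"rotation":[0,0,-0.4],"translation":[9.5,-41.8,-179],"grip":20},{"rotation":[0,0,-0.4],"translation":[9.5,-41.8,-179],"grip":20},{"rotation":[0,0,-0.4],"translation":[9.5,-41.8,-179],"grip":20},{"rotation":[0,0,-0.4],"translation":[9.5,-41.8,-179],"grip":20},{"rotation":[0,0,-0.4],"translation":[9.5,-41.8,-179],"grip":20},{"rotation":[0,0,-0.4],"translation":[9.5,-41.8,-179],"grip":20},{"rotation":[0,0,-0.4],"translation":[9.5,-41.8,-179],"grip":20}]' 90
python3 -m jog '[{"rotation":[0,0,0],"translation":[0,0,40],"grip":20},{"rotation":[0,0,0],"translation":[0,0,80],"grip":20},{"rotation":[0,0,0],"translation":[0,0,130],"grip":20},{"rotation":[0,0,0],"translation":[0,0,130],"grip":20},{"rotation":[0,0,0],"translation":[0,0,130],"grip":20}]'
```

```text
time: 38.9
ee_pos: [0.6216, -0.3531, 0.016]
tcp_rot: [-179.9, 0.0, -120.5]
wrist_force: [0.1, 0.7, 6.2]
opening: 0.0325
grasp_force: 91.5
time: 39.4
ee_pos: [0.6216, -0.3531, 0.1459]
tcp_rot: [-179.8, 0.0, -120.5]
wrist_force: [0.1, -0.3, -2.6]
opening: 0.0322
grasp_force: 90.6
```

```bash
python3 -m jog '[{"rotation":[0,0,0],"translation":[-30,35,20],"grip":20},{"rotation":[0,0,0],"translation":[-60,75,20],"grip":20},{"rotation":[0,0,8],"translation":[-80,120,20],"grip":20},{"rotation":[0,0,16],"translation":[-80,170,20],"grip":20},{"rotation":[0,0,24],"translation":[-80,220,20],"grip":20},{"rotation":[0,0,32],"translation":[-80,270,20],"grip":20},{"rotation":[0,0,36.7],"translation":[-60,315,20],"grip":20},{"rotation":[0,0,36.7],"translation":[-45,350,20],"grip":20},{"rotation":[0,0,36.7],"translation":[-30,379.6,20],"grip":20},{"rotation":[0,0,36.7],"translation":[-30,379.6,20],"grip":20},{"rotation":[0,0,36.7],"translation":[-30,379.6,-15],"grip":20},{"rotation":[0,0,36.7],"translation":[-30,379.6,-50],"grip":20},{"rotation":[0,0,36.7],"translation":[-30,379.6,-70],"grip":20},{"rotation":[0,0,36.7],"translation":[-30,379.6,-80],"grip":20},{"rotation":[0,0,36.7],"translation":[-30,379.6,-83],"grip":20},{"rotation":[0,0,36.7],"translation":[-30,379.6,-83],"grip":20},{"rotation":[0,0,36.7],"translation":[-30,379.6,-83],"grip":20}]'
python3 -m jog '[{"rotation":[0,0,0],"translation":[0,0,-2],"grip":20},{"rotation":[0,0,0],"translation":[0,0,-2],"grip":20}]'
python3 snap.py w13 wrist
```

```text
time: 41.1
ee_pos: [0.5915, 0.0268, 0.0624]
tcp_rot: [-179.9, -0.0, -83.8]
wrist_force: [-0.1, -0.5, -0.9]
opening: 0.0324
grasp_force: 90.6
time: 41.3
ee_pos: [0.5911, 0.0269, 0.0597]
tcp_rot: [-179.9, -0.0, -83.8]
wrist_force: [0.5, -0.0, -2.1]
opening: 0.0319
grasp_force: 90.6
41.35 [  2.6  10.7  -2.5  76.7  -0.  -93.6] [0.591  0.0269 0.0596] [-180.    -0.   -83.8]
```

View pics/w13.png

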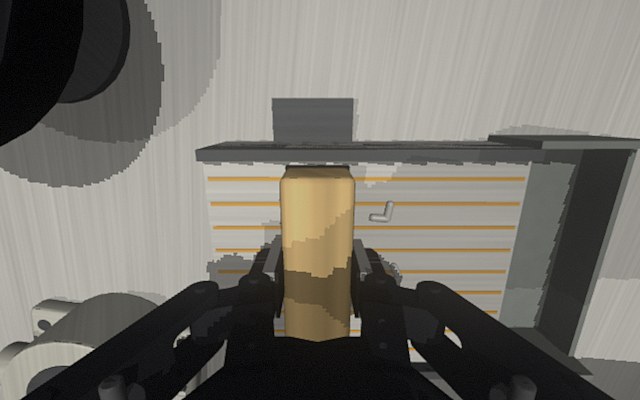

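```bash
python3 -m jog '[{"rotation":[0,0,0],"translation":[0,0,-0.7],"grip":20},{"rotation":[0,0,0],"translation":[0,0,-0.7],"grip":20}]'
python3 -m jog '[{"rotation":[0,0,0],"translation":[-6,-0.7,0],"grip":20},{"rotation":[0,0,0],"translation":[-14,-1.5,0],"grip":20},{"rotation":[0,0,0],"translation":[-22,-2.4,0],"grip":20},{"rotation":[0,0,0],"translation":[-30,-3.3,0],"grip":20},{"rotation":[0,0,0],"translation":[-38,-4.1,0],"grip":20},{"rotation":[0,0,0],"translation":[-46,-5,0],"grip":20},{"rotation":[0,0,0],"translation":[-54,-5.9,0],"grip":20},{"rotation":[0,0,0],"translation":[-62,-6.7,0],"grip":20},{"rotation":[0,0,0],"translation":[-70,-7.6,0],"grip":20},{"rotation":[0,0,0],"translation":[-78,-8.5,0],"grip":20},{"rotation":[0,0,0],"translation":[-86,-9.3,0],"grip":20},{"rotation":[0,0,0],"translation":[-94,-10.2,0],"grip":20},{"rotation":[0,0,0],"translation":[-102,-11.1,0],"grip":20},{"rotation":[0,0,0],"translation":[-110,-12,0],"grip":20},{"rotation":[0,0,0],"translation":[-118,-12.8,0],"grip":20},{"rotation":[0,0,0],"translation":[-125,-13.6,0],"grip":20},{"rotation":[0,0,0],"translation":[-125,-13.6,0],"grip":20}]'
python3 -m jog '[{"rotation":[0,0,0],"translation":[0,0,30],"grip":20},{"rotation":[0,0,0],"translation":[0,0,60],"grip":20},{"rotation":[0,0,0],"translation":[40,24,60],"grip":20},{"rotation":[0,0,0],"translation":[80,45,60],"grip":20},{"rotation":[0,0,0],"translation":[120.7,53.4,60],"grip":20},{"rotation":[0,0,0],"translation":[120.7,53.4,60],"grip":20}]'
python3 snap.py w14 wrist chip; python3 snap.py c14 scene chip;  python3 snap.py s14 side chip
python3 - <<'E'
import cv2
a=cv2.imread('pics/w14.png')[:400,140:640];b=cv2.imread('pics/c14.png')[160:260,260:400];c=cv2.imread('pics/s14.png')[180:265,230:380]
b=cv2.resize(b,(300,214));c=cv2.resize(c,(300,170))
cv2.imwrite('pics/m14.png',cv2.hconcat([a,cv2.vconcat([b,c,c[:16]*0])]))
E
```

```text
time: 41.55
ee_pos: [0.591, 0.027, 0.0589]
tcp_rot: [-180.0, -0.0, -83.8]
wrist_force: [0.0, 0.8, 2.1]
opening: 0.032
grasp_force: 90.8
time: 43.25
ee_pos: [0.4646, 0.0132, 0.0589]
tcp_rot: [180.0, -0.0, -83.8]
wrist_force: [-2.8, -0.6, 8.7]
opening: 0.032
grasp_force: 91.8
time: 43.85
ee_pos: [0.5882, 0.0677, 0.1146]
tcp_rot: [179.7, 0.0, -83.7]
wrist_force: [-0.8, 0.3, -1.2]
opening: 0.032
grasp_force: 90.6
chip [374. 228.] 0.49 [0.5439 0.0755 0.0468]
chip [420. 224.] 0.45 [0.509  0.0668 0.0487]
43.95 [  6.5   9.9   2.8  83.2  -0.  -89.7] [0.5853 0.0667 0.1163] [179.7  -0.  -83.8]
chip [373. 366.] 0.27 [0.6609 0.4739 0.0484]
44.05 [  6.5   9.6   2.7  83.2  -0.  -89.7] [0.5851 0.0664 0.118 ] [179.9  -0.  -83.8]
44.15 [  6.5   9.6   2.7  83.2  -0.  -89.7] [0.5855 0.0663 0.119 ] [-180.    -0.   -83.8]
```

View pics/m14.png

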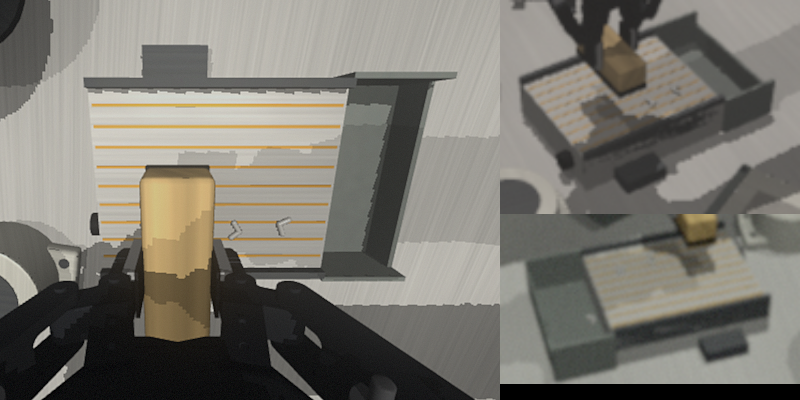

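```bash
python3 -m jog '[{"rotation":[0,0,0],"translation":[1,0,-30],"grip":20},{"rotation":[0,0,0],"translation":[1,0,-50],"grip":20},{"rotation":[0,0,0],"translation":[1,0,-58],"grip":20},{"rotation":[0,0,0],"translation":[1,0,-60],"grip":20},{"rotation":[0,0,0],"translation":[1,0,-60],"grip":20}]'
python3 -m jog '[{"rotation":[0,0,0],"translation":[-6,-0.7,0],"grip":20},{"rotation":[0,0,0],"translation":[-14,-1.5,0],"grip":20},{"rotation":[0,0,0],"translation":[-22,-2.4,0],"grip":20},{"rotation":[0,0,0],"translation":[-30,-3.3,0],"grip":20},{"rotation":[0,0,0],"translation":[-38,-4.1,0],"grip":20},{"rotation":[0,0,0],"translation":[-46,-5,0],"grip":20},{"rotation":[0,0,0],"translation":[-54,-5.9,0],"grip":20},{"rotation":[0,0,0],"translation":[-62,-6.7,0],"grip":20},{"rotation":[0,0,0],"translation":[-70,-7.6,0],"grip":20},{"rotation":[0,0,0],"translation":[-78,-8.5,0],"grip":20},{"rotation":[0,0,0],"translation":[-86,-9.3,0],"grip":20},{"rotation":[0,0,0],"translation":[-94,-10.2,0],"grip":20},{"rotation":[0,0,0],"translation":[-102,-11.1,0],"grip":20},{"rotation":[0,0,0],"translation":[-110,-12,0],"grip":20},{"rotation":[0,0,0],"translation":[-118,-12.8,0],"grip":20},{"rotation":[0,0,0],"translation":[-123,-13.4,0],"grip":20},{"rotation":[0,0,0],"translation":[-123,-13.4,0],"grip":20}]'
python3 -m jog '[{"rotation":[0,0,0],"translation":[0,0,30],"grip":20},{"rotation":[0,0,0],"translation":[0,0,75],"grip":20},{"rotation":[0,0,0],"translation":[0,-30,120],"grip":20},{"rotation":[0,0,0],"translation":[-10,-60,180],"grip":20},{"rotation":[0,0,0],"translation":[-10,-90,220],"grip":20},{"rotation":[0,0,0],"translation":[-10,-90,220],"grip":20},{"rotation":[0,0,0],"translation":[-10,-90,220],"grip":20}]'
python3 snap.py w15 wrist chip; python3 snap.py c15 scene chip;  python3 snap.py s15 side chip
python3 - <<'E'
import cv2
a=cv2.imread('pics/w15.png')[:400,140:640];b=cv2.imread('pics/c15.png')[160:260,260:400];c=cv2.imread('pics/s15.png')[180:265,230:380]
b=cv2.resize(b,(300,214));c=cv2.resize(c,(300,170))
cv2.imwrite('pics/m15.png',cv2.hconcat([a,cv2.vconcat([b,c,c[:16]*0])]))
E
```

```text
time: 44.65
ee_pos: [0.5875, 0.0666, 0.0594]
tcp_rot: [-179.9, -0.0, -83.8]
wrist_force: [-0.6, 0.7, -1.5]
opening: 0.0324
grasp_force: 90.7
time: 46.35
ee_pos: [0.4636, 0.0532, 0.0589]
tcp_rot: [180.0, 0.0, -83.8]
wrist_force: [-1.8, -0.1, 8.8]
opening: 0.0319
grasp_force: 91.9
time: 47.05
ee_pos: [0.4544, -0.0379, 0.2803]
tcp_rot: [-179.9, -0.0, -83.9]
wrist_force: [0.0, 0.7, -3.1]
opening: 0.0319
grasp_force: 90.8
47.15 [  -4.6   -6.5    3.9  100.5    0.  -100.8] [ 0.454  -0.0366  0.2771] [179.9   0.  -83.8]
47.25 [  -4.5   -6.5    3.8  100.5    0.  -100.8] [ 0.4539 -0.036   0.2764] [179.8   0.  -83.7]
47.35 [  -4.5   -6.5    3.9  100.5    0.  -100.8] [ 0.454  -0.036   0.2769] [179.8   0.  -83.7]
```

View pics/m15.png

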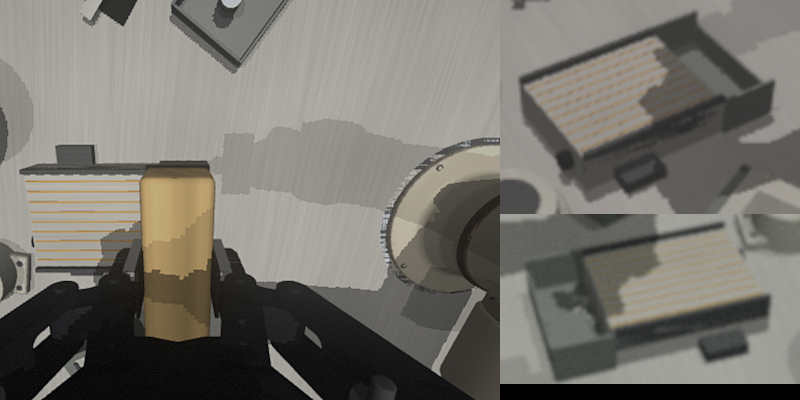

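The chuck face is clear in all three views. Now I return the scraper to the mat.

```bash
python3 -m jog '[{"rotation":[0,0,-8],"translation":[20,-40,0],"grip":20},{"rotation":[0,0,-16],"translation":[42,-80,0],"grip":20},{"rotation":[0,0,-24],"translation":[64,-120,0],"grip":20},{"rotation":[0,0,-32],"translation":[86,-160,0],"grip":20},{"rotation":[0,0,-36.7],"translation":[108,-200,0],"grip":20},{"rotation":[0,0,-36.7],"translation":[130,-240,0],"grip":20},{"rotation":[0,0,-36.7],"translation":[150,-280,0],"grip":20},{"rotation":[0,0,-36.7],"translation":[166,-316,0],"grip":20},{"rotation":[0,0,-36.7],"translation":[166,-316,-45],"grip":20},{"rotation":[0,0,-36.7],"translation":[166,-316,-90],"grip":20},{"rotation":[0,0,-36.7],"translation":[166,-316,-135],"grip":20},{"rotation":[0,0,-36.7],"translation":[166,-316,-180],"grip":20},{"rotation":[0,0,-36.7],"translation":[166,-316,-220],"grip":20},{"rotation":[0,0,-36.7],"translation":[166,-316,-245],"grip":20},{"rotation":[0,0,-36.7],"translation":[166,-316,-257],"grip":20},{"rotation":[0,0,-36.7],"translation":[166,-316,-257],"grip":20},{"rotation":[0,0,-36.7],"translation":[166,-316,-257],"grip":20}]'
```

```text
time: 49.05
ee_pos: [0.6212, -0.3527, 0.0227]
tcp_rot: [-179.9, 0.0, -120.5]
wrist_force: [0.5, -0.3, -1.0]
opening: 0.0322
grasp_force: 90.7
```

```bash
python3 -m jog '[{"rotation":[0,0,0],"translation":[0,0,-4],"grip":20},{"rotation":[0,0,0],"translation":[0,0,-6.5],"grip":20},{"rotation":[0,0,0],"translation":[0,0,-6.5],"grip":20},{"rotation":[0,0,0],"translation":[0,0,-6.5],"grip":62},{"rotation":[0,0,0],"translation":[0,0,-6.5],"grip":62},{"rotation":[0,0,0],"translation":[0,0,-6.5],"grip":62},{"rotation":[0,0,0],"translation":[0,0,-6.5],"grip":62},{"rotation":[0,0,0],"translation":[0,0,30],"grip":62},{"rotation":[0,0,0],"translation":[0,0,75],"grip":62},{"rotation":[0,0,0],"translation":[0,0,120],"grip":62},{"rotation":[0,0,0],"translation":[-10,30,170],"grip":62},{"rotation":[0,0,0],"translation":[-20,60,200],"grip":62},{"rotation":[0,0,0],"translation":[-20,60,200],"grip":62}]'
python3 snap.py w16 wrist mat blade scraper
python3 -m jog '[{"rotation":[0,0,-8],"translation":[-30,40,10],"grip":62},{"rotation":[0,0,-16],"translation":[-60,80,30],"grip":62},{"rotation":[0,0,-24],"translation":[-90,120,50],"grip":62},{"rotation":[0,0,-29],"translation":[-105,165,60],"grip":62},{"rotation":[0,0,-29],"translation":[-115,210,60],"grip":62},{"rotation":[0,0,-29],"translation":[-125,255,60],"grip":62},{"rotation":[0,0,-29],"translation":[-130,300,60],"grip":62},{"rotation":[0,0,-29],"translation":[-140,325,60],"grip":62},{"rotation":[0,0,-29],"translation":[-140,325,60],"grip":62},{"rotation":[0,0,-29],"translation":[-140,325,60],"grip":62}]'
python3 snap.py w17 wrist chip trough; python3 snap.py c17 scene chip; python3 snap.py s17 side; python3 cov.py s17 c17
python3 - <<'E'
import cv2
a=cv2.imread('pics/w17.png')[40:240,200:440];a=cv2.resize(a,(480,400));b=cv2.imread('pics/s17.png')[190:400,200:440];b=cv2.resize(b,(320,280));c=cv2.imread('pics/w16.png')[:240,80:480]; c=cv2.resize(c,(320,192))
cv2.imwrite('pics/m17.png',cv2.hconcat([cv2.copyMakeBorder(a,0,72,0,0,0),cv2.vconcat([b,c])]))
E
```

```text
time: 50.35
ee_pos: [0.6012, -0.2905, 0.2288]
tcp_rot: [-179.5, 0.1, -120.4]
wrist_force: [0.5, -0.1, 0.3]
opening: 0.0619
grasp_force: 0.0
mat [317. 125.] 0.84 [ 0.5725 -0.3446  0.0034]
blade [358. 120.] 0.72 [ 0.5286 -0.3247  0.0223]
scraper [279. 138.] 0.6 [ 0.6172 -0.3553  0.0365]
scraper [477.  58.] 0.24 [ 0.387  -0.3183  0.0239]
50.55 [-26.   22.2  29.3  97.2  -0.  -85.5] [ 0.6004 -0.2929  0.2202] [ 179.9   -0.  -120.5]
time: 51.55
ee_pos: [0.4606, 0.0323, 0.2803]
tcp_rot: [180.0, -0.1, -149.4]
wrist_force: [0.1, -0.5, 0.2]
opening: 0.062
grasp_force: 0.0
chip [287. 162.] 0.63 [ 0.4757 -0.0107  0.0074]
chip [338. 178.] 0.49 [0.4601 0.0664 0.0035]
chip [332. 168.] 0.45 [0.4504 0.0515 0.0091]
chip [316. 168.] 0.42 [0.4618 0.0313 0.003 ]
trough [326. 154.] 0.6 [0.4388 0.0329 0.0036]
trough [442. 276.] 0.44 [0.4966 0.2597 0.0601]
51.7 [  3.9  -5.5   5.2 100.8  -0.  -26.5] [0.4609 0.0313 0.2807] [ 1.800e+02 -1.000e-01 -1.496e+02]
51.8 [  3.9  -5.6   5.2 100.8  -0.  -26.5] [0.4608 0.0314 0.281 ] [ 180.    -0.  -149.6]
51.85 [  3.9  -5.6   5.2 100.8  -0.  -26.5] [0.4608 0.0315 0.2812] [ 180.    -0.  -149.6]
s17 [(-15, 24), (-10, 62), (-5, 172), (0, 288)]
c17 [(-5, 39), (0, 880)]
```

View pics/m17.png

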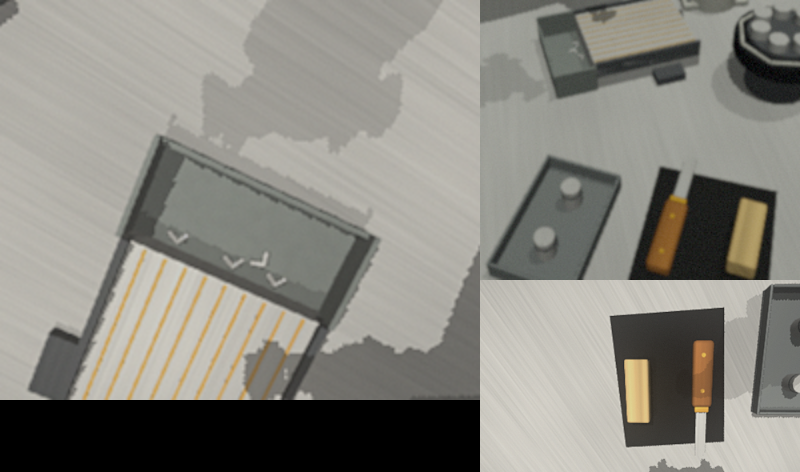

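```bash
python3 -c "
from workcell import bot
print(bot.job_done())"
```

```text
the job is handed in; nothing more can be done
None
```

I handed the job in after about 52 s of robot time. The last camera check showed the key cover shut, both pistons standing in the tray, all four chips in the trough, and both tools back on the mat. I didn't measure the bystanders, and no verdict came back.

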